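Pin a water-electrolyser cell stack into line

ROBOT

A 7-joint arm with a two-finger parallel gripper is mounted at the origin on the work surface. World frame = base frame: x ahead of the robot, y to its left, z up, the work surface at z = 0. Lengths are in m, angles in rad, forces in N, time in s.
With the tool pointing down it reaches from about 0.425 to 0.925 m from the base axis. Payload 6.8 kg.
Tool frame: the origin (TCP) lies on the mounting face of the last link; the fingertips stand 173 mm ahead of it and the grasp point (between the pads) lies 155 mm ahead of it; z points along the fingers, y is the line along which they close (so a half turn about z gives the same grasp; the last joint's range is limited). The gripper opens to 85 mm and grips with 20 to 120 N. Pads are 22 mm wide; open, the fingers measure 114 mm over their backs; the gripper's body (76 mm by 85 mm) begins 54 mm behind the grasp point. The pads swing forward as they close: fully open they stand 13 mm farther back than shut.
Start: joints at [-1.393, 0.477, 0.022, 1.555, -0.011, 1.109, -0.083], TCP at [0.19, 0.648, 0.405] pointing down, gripper open.
Joint ranges: [-2.96, 2.96], [-0.34, 2.1], [-1.41, 1.46], [0.24, 2.44], [-1.37, 4.51], [0.17, 1.92], [-2.96, 2.96]. Speed limits (rad/s): [2.39, 2.39, 3.14, 3.14, 3.14, 3.14, 3.14].

INTERFACE

Orientations are given as a rotation vector (axis times angle).
In Python, from bench import r gives the robot as it stands.
- The arm moves only by the tool arm_command, never from a script. Its argument "plan" is a list of rows, each an object of numbers: "claw": the closure, from 0 (fully open) to 1 (shut); "tx", "ty", "tz": the shift along the tool's x, y, z in m; "ax", "ay", "az": the turn, a rotation vector about the tool's x, y, z in degrees. A call has exactly 10 rows; each row shifts and turns the commanded pose from where the row before left it, along the tool's axes as they then stand; what a row does not reach is not made up. A row lasts 1/12 s, in which the tool goes at most 41.7 mm and 7.16 degrees, less where a joint would pass 70% of its speed; a pose out of reach is approached as far as the arm can. A call is refused whole if a number of a shift passes 0.0417 or a number of a turn 7.16, either way. A call with a gripper value outside its range is refused whole. The fingers move at their own pace and stop on an object; "squeeze" is the grip in N (left out, the last holds). Time passes only in rows, so rows that do not move let the fingers close, or fill a call up. It gives the time, the measured TCP pose, the force, the opening and the grip force at its end, in the units of the state.
- r.get_obs(): the state, without advancing time (a new reading comes with each control period).
- r.grab_frame(name): name is "side" or "top" or "wrist"; returns the picture (384x512x3 uint8, red, green, blue); there is no depth.
- r.camera_model(name): a dict with "fx", "fy", "cx", "cy" (pixels), "position" and "orientation" of the camera in the world; the wrist camera has in their place "tool_from_camera" (4x4, takes a point from camera to tool coordinates, whose origin is the TCP and whose axes are the flange's). Camera axes: x right, y up, looking along -z (the intrinsics and any distortion apply to the point x, -y, -z); pixel columns grow to the right and rows downward; lengths in m; the calibration is good to about 2 mm. A picture is of the moment at which its call begins: read the wrist's pose just before it. camera_model takes no time and is no camera call.
- r.hand_in(): hands the job in; it is judged then, once.
Trained networks look in the newest picture that a camera, given by its name, has taken for a name from the list of things; names that differ only in an ending like _2 or _b are one class to them, and where a whole thing is asked for, a point or a joint stands for the part that bears it (a point fixed in the world has none). Each returns a list of dicts, best first, with "confidence" (0 to 1); they miss things now and then, are a little off and sometimes report something else, mostly with a low value. They report only what shows in the picture. A call takes as long as a camera call.
- r.boxes_of(target, camera): "location" ([x, y, z] in m, in the coordinates of the camera as it stood for that picture, good to about 4 mm: the middle of the surface that is visible of it).
- r.tip_of(target, camera): "location" ([x, y, z] in m, in the coordinates of the camera as it stood for that picture, good to about 4 mm: a listed point, or the origin of a listed thing).
The state is a dict: "clock": time; "joints": joint angles; "qvel": joint speeds; "tau": joint torques, N m; "tcp_pos": TCP position; "orientation": TCP orientation; "contact_force": force on the tool from outside, world axes, zero at the start; "moment": the same for the moment, N m; "grip_width": finger opening in m; "gripper_force": force on a finger pad.
Only numpy, scipy, OpenCV 4.12 (cv2) and the standard library are available. Lean on these libraries where they do the work, as an engineer would, in place of code of your own. Each camera call takes 0.05 s, during which the arm holds its last target. There are 200 camera calls.

TASK

The plates of the electrolyser stack lie out of line. Take the two tapered alignment pins from their stand and work one down through each of the two large corner holes of the stack until both are fully home, collar flat on the top plate and pin upright, so that the plates are drawn into line; then let go. The graphite frame chips easily, so feel the pins in gently and give way when one binds: never load a pin's shank with more than 15 N, and leave the beaker, the amber bottle and the test-tube rack where they stand.

Things in the scene. Friction and masses are not known exactly. Their poses are not given: they have to be found in the camera images.
- plate_top (a point): Centre of the top face of the stack's loose aluminium top plate, 140 (x) x 100 (y) x 14 mm, about 0.4 kg, face 82 mm above the bench. Pin holes, 16 mm, at (+55,+35) and (-55,-35) mm; 8 mm tie-bolt holes, which stay empty, at the other corners; brass hose fittings, 17 mm wide and 21 mm tall, at (+26,-16) and (-26,+16). It slides on the stack at a few newtons.
- hole_a (a point): Centre of the upper rim of the 16 mm pin hole at (+55,+35) in the top plate; axes as the plate's, z up. Under the top plate lie a loose black graphite frame of the same outline (8 mm thick, 0.16 kg) and the larger base plate (170 x 130 x 20 mm) fixed on 40 mm legs. Both have 16 mm through holes for the same pin, not measured: to be felt, or glimpsed through this hole.
- hole_b (a point): The same at (-55,-35). The holes below are off the top one by up to 9.5 mm. A tip that lands on a plate below must feel for the opening off-centre in the top hole. As the taper enters, the fixed base hole pushes the pin sideways to its own centre; let go that way, the pin draws the loose plates along. With one pin home, the other hole is off only across the line between the holes.
- pin1_grip (a point): Mid-height of the grip of a steel alignment pin, z up from tip to grip. From the top: ribbed round grip 22 mm diameter x 38 mm, collar 32 x 5 mm, straight shank 15 mm diameter x 28 mm, taper 38 mm long to a flat 6 mm tip. This point is 24 mm above the collar's underside, 90 mm above the tip. 0.19 kg. At the start it stands upright in the pin stand, collar on the stand's top, and lifts out.
- pin2_grip (a point): The same point of the other, identical alignment pin. Either pin may go in either hole.
- pin_stand: White block, 130 (x) x 50 (y) x 72 mm, fixed to the bench, origin at the centre of its underside; the two pins stand in its 16.5 mm holes at x = -38 and +38 mm.
- beaker: Empty glass beaker, 68 mm wide at the rim and 92 mm tall, loose; origin at the centre of its underside. Not to be disturbed.
- reagent_bottle: Squat amber glass jar with a blue cap, 60 mm wide and 125 mm tall, loose; origin at the centre of its underside. Not to be disturbed.
- tube_rack: Wire test-tube rack with glass tubes, 75 x 235 mm and 147 mm tall over the tubes, loose; origin at the centre of its underside, y along its length. Not to be disturbed.

How it is judged:
By the outcome, as a careful person would: the job done as asked, in the order asked, and still so for the second after the job is handed in, with the robot touching nothing.
It also fails if it takes over 72 s, if anything falls off the work surface, if the arm or the gripper's body presses on something with over 40 N, if the wrist force passes 120 N, or if a joint passes its speed limit or range.

## Working session

There is one attempt and no reset: what is moved stays moved. The work goes in short steps, Python scripts to look and compute and a tool call to move; the robot and the scene stay as the last step left them, time stands still between calls to the robot, and variables do not carry over. Pictures are saved under pics/ and viewed, at most 10 in all, crops included, and the job is handed in when it is done.

Besides the shell and the picture viewer there is one more tool, called after ">>>" in YAML: its name, and indented under it one key for each argument. arm_command: Moves the arm, as the interface text tells. Its arguments: {"type":"object","properties":{"plan":{"type":"array","items":{"type":"object","properties":{"claw":{"type":"number"},"tx":{"type":"number"},"ty":{"type":"number"},"tz":{"type":"number"},"ax":{"type":"number"},"ay":{"type":"number"},"az":{"type":"number"}}}},"squeeze":{"type":"number"}},"required":["plan"]}

```bash
mkdir -p pics; ls; cat > h.py <<'E'
import numpy as np, cv2
from scipy.spatial.transform import Rotation as R
from bench import r
np.set_printoptions(precision=4,suppress=True)
def rot(o):
    o=np.array(o,float)
    if o.shape==(3,3): return o
    return R.from_rotvec(o).as_matrix() if o.size==3 else R.from_quat(o).as_matrix()
def T(cam):
    m=r.camera_model(cam); M=np.eye(4)
    if cam=='wrist':
        o=r.get_obs(); M[:3,:3]=rot(o['orientation']); M[:3,3]=o['tcp_pos']; return M@np.array(m['tool_from_camera'])
    M[:3,:3]=rot(m['orientation']); M[:3,3]=m['position']; return M
def snap(cam,fn=None):
    t=T(cam); im=r.grab_frame(cam)
    if fn: cv2.imwrite('pics/'+fn,im[:,:,::-1])
    return im,t
def pix(cam,t,uv,z):
    m=r.camera_model(cam); d=np.array([(uv[0]-m['cx'])/m['fx'],-(uv[1]-m['cy'])/m['fy'],-1]); d=t[:3,:3]@d
    return t[:3,3]+d*(z-t[2,3])/d[2]
def proj(cam,t,p):
    m=r.camera_model(cam); q=np.linalg.inv(t)@np.append(p,1); return m['cx']+m['fx']*q[0]/-q[2], m['cy']-m['fy']*q[1]/-q[2]
def find(name,cam,t,n=3,f='tip_of'):
    for d in getattr(r,f)(name,cam)[:n]: print(cam,name,round(d['confidence'],2),(t@np.append(d['location'],1))[:3])
def st():
    o=r.get_obs(); print({k:(np.round(v,4)) for k,v in o.items() if k not in('qvel','tau')})
E
python3 - <<'E'
from h import *
st(); print(r.camera_model('wrist'),r.camera_model('top'))
for c in('top','side'):
    im,t=snap(c,c+'0.png')
    for n in('plate_top','hole_a','hole_b','pin1_grip','pin_stand','beaker','reagent_bottle','tube_rack'): find(n,c,t)
E
```

```text
pics
{'clock': np.float64(0.0), 'joints': array([-1.3931,  0.4778,  0.0224,  1.5565, -0.0115,  1.1093, -0.0831]), 'tcp_pos': array([0.1902, 0.6473, 0.4037]), 'orientation': array([-0.4475, -3.1094,  0.0029]), 'contact_force': array([-0.8382, -0.6704,  0.0279]), 'moment': array([-0.0011, -0.0008, -0.0041]), 'gripper_force': np.float64(0.0), 'grip_width': np.float64(0.0852)}
{'fx': 266.48550960376707, 'fy': 266.48550960376707, 'cx': 254.57446751096344, 'cy': 191.47469533797425, 'tool_from_camera': array([[ 0.0013,  0.9656,  0.2601,  0.0664],
       [ 1.    , -0.0013, -0.0001,  0.0007],
       [ 0.0003,  0.2601, -0.9656,  0.0306],
       [ 0.    ,  0.    ,  0.    ,  1.    ]])} {'fx': 418.571955052431, 'fy': 418.571955052431, 'cx': 256.04962274021557, 'cy': 196.13039337995372, 'position': array([0.4914, 0.1078, 1.1234]), 'orientation': array([ 0.0455, -0.0858, -1.5503])}
top plate_top 0.61 [ 0.5355 -0.2042  0.0822]
top hole_a 0.97 [ 0.4864 -0.2363  0.0763]
top hole_a 0.82 [ 0.5855 -0.1579  0.0839]
top hole_b 0.97 [ 0.4864 -0.2363  0.0763]
top hole_b 0.82 [ 0.5855 -0.1579  0.0839]
top pin1_grip 0.57 [0.6079 0.1639 0.0945]
top pin_stand 0.91 [0.5651 0.1517 0.0019]
top pin_stand 0.63 [ 0.3913  0.0106 -0.0003]
top beaker 0.56 [ 0.3919  0.0147 -0.0007]
top reagent_bottle 0.98 [ 0.4015  0.387  -0.0004]
top tube_rack 0.75 [0.7967 0.0351 0.0023]
side plate_top 0.6 [ 0.5395 -0.1931  0.0725]
side plate_top 0.42 [ 0.5891 -0.1564  0.084 ]
side hole_a 0.94 [ 0.5886 -0.153   0.0799]
side hole_a 0.68 [ 0.487  -0.2463  0.0765]
side hole_b 0.94 [ 0.5886 -0.153   0.0799]
side hole_b 0.68 [ 0.487  -0.2463  0.0765]
side pin1_grip 0.6 [0.6056 0.1613 0.094 ]
side pin_stand 0.73 [ 0.5686  0.1567 -0.0015]
side pin_stand 0.52 [0.5354 0.1455 0.0973]
side pin_stand 0.27 [ 0.5871 -0.1557  0.0853]
side reagent_bottle 0.94 [ 0.404   0.3941 -0.0021]
side tube_rack 0.86 [ 0.7943  0.0377 -0.0012]
```

View pics/top0.png

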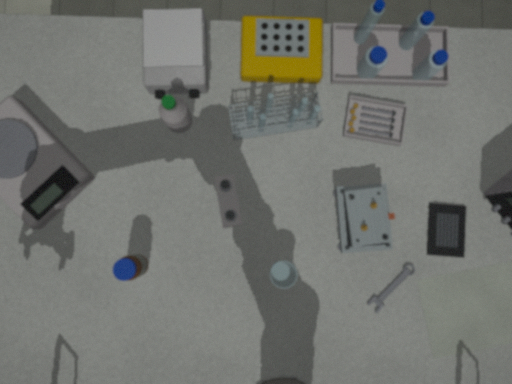

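View pics/side0.png

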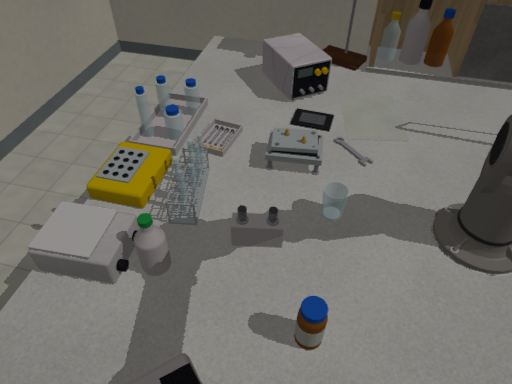

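The top view shows the stack near pixel (365,218), the pins at (225,185) and (230,215), the beaker at (283,273) and the rack at (275,107). The side view agrees. I'll first look straight down through the holes with the empty wrist camera.

```bash
cat >> h.py <<'E'
def go(p,yaw=None,n=None,step=.04,turn=7.0):
    """rows from the measured pose to TCP p (tool down, tool y at yaw deg): prints constant per-row shift in tool axes after/before turn"""
    o=r.get_obs(); M=rot(o['orientation']); p=np.array(p); y0=np.degrees(np.arctan2(M[1,1],M[0,1]))
    D=np.eye(3)
    yaw=y0 if yaw is None else yaw
    def F(y): c,s=np.cos(np.radians(y)),np.sin(np.radians(y)); return np.array([[-s,c,0],[c,s,0],[0,0,-1.]]) .T if 0 else np.column_stack([[-s,c,0],[c,s,0],[0,0,-1]])
    # tilt error
    e=R.from_matrix(M.T@F(y0)).as_rotvec(degrees=True)
    d=p-o['tcp_pos']; dy=(yaw-y0+180)%360-180
    n=n or int(np.ceil(max(np.linalg.norm(d)/step,abs(dy)/turn,1)))
    print('yaw',y0.round(2),'tilt fix',e.round(2),'n',n,'az/row',round(-dy/n,2))
    for i in range(n):
        s=F(y0+dy*i/n).T@(d/n); print(i+1,(s*1000).round(1))
E
python3 - <<'E'
from h import *
go([.651,-.14,.36],103)
E
```

```text
yaw 73.62 tilt fix [ 0. -0.  0.] n 23 az/row -1.28
1 [-28.9 -27.2   1.9]
2 [-28.3 -27.8   1.9]
3 [-27.6 -28.5   1.9]
4 [-27.  -29.1   1.9]
5 [-26.3 -29.7   1.9]
6 [-25.7 -30.3   1.9]
7 [-25.  -30.8   1.9]
8 [-24.3 -31.4   1.9]
9 [-23.6 -31.9   1.9]
10 [-22.9 -32.4   1.9]
11 [-22.1 -32.9   1.9]
12 [-21.4 -33.4   1.9]
13 [-20.7 -33.9   1.9]
14 [-19.9 -34.3   1.9]
15 [-19.1 -34.8   1.9]
16 [-18.3 -35.2   1.9]
17 [-17.6 -35.6   1.9]
18 [-16.8 -36.    1.9]
19 [-16.  -36.3   1.9]
20 [-15.1 -36.7   1.9]
21 [-14.3 -37.    1.9]
22 [-13.5 -37.3   1.9]
23 [-12.7 -37.6   1.9]
```

>>> arm_command:
  plan:
    - {"tx": -0.029,"ty": -0.027,"az": -1.3}
    - {"tx": -0.028,"ty": -0.028,"az": -1.3}
    - {"tx": -0.028,"ty": -0.028,"az": -1.3}
    - {"tx": -0.027,"ty": -0.029,"az": -1.3}
    - {"tx": -0.026,"ty": -0.03,"az": -1.3}
    - {"tx": -0.026,"ty": -0.03,"az": -1.3}
    - {"tx": -0.025,"ty": -0.031,"az": -1.3}
    - {"tx": -0.024,"ty": -0.031,"az": -1.3}
    - {"tx": -0.024,"ty": -0.032,"az": -1.3}
    - {"tx": -0.023,"ty": -0.032,"az": -1.3}

```text
invalid input at $.plan[0]: expected keys claw, tx, ty, tz, ax, ay, az
```

>>> arm_command:
  plan:
    - {"tx": -0.022,"ty": -0.033,"az": -1.3}
    - {"tx": -0.021,"ty": -0.033,"az": -1.3}
    - {"tx": -0.021,"ty": -0.034,"az": -1.3}
    - {"tx": -0.02,"ty": -0.034,"az": -1.3}
    - {"tx": -0.019,"ty": -0.035,"az": -1.3}
    - {"tx": -0.018,"ty": -0.035,"az": -1.3}
    - {"tx": -0.018,"ty": -0.035,"az": -1.3}
    - {"tx": -0.017,"ty": -0.035,"az": -1.3}
    - {"tx": -0.016,"ty": -0.036,"az": -1.3}
    - {"tx": -0.015,"ty": -0.036,"az": -1.3}

```text
invalid input at $.plan[0]: expected keys claw, tx, ty, tz, ax, ay, az
```

```bash
python3 - <<'E'
from h import *
st(); go([.651,-.14,.33],103)
E
```

```text
{'clock': np.float64(0.9), 'joints': array([-1.3931,  0.477 ,  0.0224,  1.5554, -0.0115,  1.1093, -0.0831]), 'tcp_pos': array([0.1903, 0.6476, 0.4047]), 'orientation': array([-0.4474, -3.1095, -0.0001]), 'contact_force': array([-0.0479,  0.1484,  1.1629]), 'moment': array([-0.0295,  0.0345, -0.0034]), 'gripper_force': np.float64(0.0), 'grip_width': np.float64(0.0857)}
yaw 73.62 tilt fix [ 0. -0.  0.] n 23 az/row -1.28
1 [-28.9 -27.2   3.2]
2 [-28.3 -27.8   3.2]
3 [-27.6 -28.5   3.2]
4 [-27.  -29.1   3.2]
5 [-26.3 -29.7   3.2]
6 [-25.7 -30.3   3.2]
7 [-25.  -30.8   3.2]
8 [-24.3 -31.4   3.2]
9 [-23.6 -31.9   3.2]
10 [-22.9 -32.4   3.2]
11 [-22.1 -32.9   3.2]
12 [-21.4 -33.4   3.2]
13 [-20.7 -33.9   3.2]
14 [-19.9 -34.3   3.2]
15 [-19.1 -34.8   3.2]
16 [-18.3 -35.2   3.2]
17 [-17.6 -35.6   3.2]
18 [-16.8 -36.    3.2]
19 [-16.  -36.3   3.2]
20 [-15.1 -36.7   3.2]
21 [-14.3 -37.    3.2]
22 [-13.5 -37.3   3.2]
23 [-12.7 -37.6   3.2]
```

All keys are needed in every row.

>>> arm_command:
  plan:
    - {"claw": 0,"tx": -0.029,"ty": -0.027,"tz": 0,"ax": 0,"ay": 0,"az": -1.3}
    - {"claw": 0,"tx": -0.028,"ty": -0.028,"tz": 0,"ax": 0,"ay": 0,"az": -1.3}
    - {"claw": 0,"tx": -0.028,"ty": -0.028,"tz": 0,"ax": 0,"ay": 0,"az": -1.3}
    - {"claw": 0,"tx": -0.027,"ty": -0.029,"tz": 0,"ax": 0,"ay": 0,"az": -1.3}
    - {"claw": 0,"tx": -0.026,"ty": -0.03,"tz": 0,"ax": 0,"ay": 0,"az": -1.3}
    - {"claw": 0,"tx": -0.026,"ty": -0.03,"tz": 0,"ax": 0,"ay": 0,"az": -1.3}
    - {"claw": 0,"tx": -0.025,"ty": -0.031,"tz": 0,"ax": 0,"ay": 0,"az": -1.3}
    - {"claw": 0,"tx": -0.024,"ty": -0.031,"tz": 0,"ax": 0,"ay": 0,"az": -1.3}
    - {"claw": 0,"tx": -0.024,"ty": -0.032,"tz": 0,"ax": 0,"ay": 0,"az": -1.3}
    - {"claw": 0,"tx": -0.023,"ty": -0.032,"tz": 0,"ax": 0,"ay": 0,"az": -1.3}

```text
clock: 1.73
tcp_pos: [0.3925, 0.3045, 0.405]
orientation: [0.091, 3.14, 0.001]
contact_force: [1.3, 0.5, 0.2]
grip_width: 0.0857
gripper_force: 0.0
```

>>> arm_command:
  plan:
    - {"claw": 0,"tx": -0.022,"ty": -0.033,"tz": 0,"ax": 0,"ay": 0,"az": -1.3}
    - {"claw": 0,"tx": -0.021,"ty": -0.033,"tz": 0,"ax": 0,"ay": 0,"az": -1.3}
    - {"claw": 0,"tx": -0.021,"ty": -0.034,"tz": 0,"ax": 0,"ay": 0,"az": -1.3}
    - {"claw": 0,"tx": -0.02,"ty": -0.034,"tz": 0,"ax": 0,"ay": 0,"az": -1.3}
    - {"claw": 0,"tx": -0.019,"ty": -0.035,"tz": 0,"ax": 0,"ay": 0,"az": -1.3}
    - {"claw": 0,"tx": -0.018,"ty": -0.035,"tz": 0,"ax": 0,"ay": 0,"az": -1.3}
    - {"claw": 0,"tx": -0.018,"ty": -0.035,"tz": 0,"ax": 0,"ay": 0,"az": -1.3}
    - {"claw": 0,"tx": -0.017,"ty": -0.035,"tz": 0,"ax": 0,"ay": 0,"az": -1.3}
    - {"claw": 0,"tx": -0.016,"ty": -0.036,"tz": 0,"ax": 0,"ay": 0,"az": -1.3}
    - {"claw": 0,"tx": -0.015,"ty": -0.036,"tz": 0,"ax": 0,"ay": 0,"az": -1.3}

```text
clock: 2.57
tcp_pos: [0.5946, -0.0336, 0.405]
orientation: [-0.266, 3.13, 0.0]
contact_force: [0.1, 0.9, 0.3]
grip_width: 0.0855
gripper_force: 0.0
```

```bash
python3 - <<'E'
from h import *
st(); go([.651,-.14,.31],103)
E
```

```text
{'clock': np.float64(2.5667), 'joints': array([-0.3026,  0.3548,  0.3269,  1.7699, -0.1302,  1.0373,  1.8117]), 'tcp_pos': array([ 0.5946, -0.0336,  0.405 ]), 'orientation': array([-0.2655,  3.1297,  0.0003]), 'contact_force': array([0.0984, 0.8851, 0.3293]), 'moment': array([ 0.0337, -0.0276,  0.0151]), 'gripper_force': np.float64(0.0), 'grip_width': np.float64(0.0855)}
yaw 99.7 tilt fix [ 0.01  0.04 -0.  ] n 4 az/row -0.83
1 [ -9.4 -28.6  23.7]
2 [ -9.  -28.7  23.7]
3 [ -8.6 -28.8  23.7]
4 [ -8.2 -29.   23.7]
```

>>> arm_command:
  plan:
    - {"claw": 0,"tx": -0.009,"ty": -0.0286,"tz": 0.024,"ax": 0,"ay": 0,"az": -0.8}
    - {"claw": 0,"tx": -0.009,"ty": -0.0287,"tz": 0.024,"ax": 0,"ay": 0,"az": -0.8}
    - {"claw": 0,"tx": -0.0086,"ty": -0.0288,"tz": 0.024,"ax": 0,"ay": 0,"az": -0.8}
    - {"claw": 0,"tx": -0.0082,"ty": -0.029,"tz": 0.024,"ax": 0,"ay": 0,"az": -0.8}
    - {"claw": 0,"tx": 0,"ty": 0,"tz": 0,"ax": 0,"ay": 0,"az": 0}
    - {"claw": 0,"tx": 0,"ty": 0,"tz": 0,"ax": 0,"ay": 0,"az": 0}
    - {"claw": 0,"tx": 0,"ty": 0,"tz": 0,"ax": 0,"ay": 0,"az": 0}
    - {"claw": 0,"tx": 0,"ty": 0,"tz": 0,"ax": 0,"ay": 0,"az": 0}
    - {"claw": 0,"tx": 0,"ty": 0,"tz": 0,"ax": 0,"ay": 0,"az": 0}
    - {"claw": 0,"tx": 0,"ty": 0,"tz": 0,"ax": 0,"ay": 0,"az": 0}

```text
clock: 3.4
tcp_pos: [0.6499, -0.1371, 0.3099]
orientation: [-0.353, 3.12, 0.0]
contact_force: [1.0, -0.6, -0.3]
grip_width: 0.0855
gripper_force: 0.0
```

```bash
python3 - <<'E'
from h import *
st(); im,t=snap('wrist','w1.png')
np.save('w1.npy',t)
find('hole_a','wrist',t); find('plate_top','wrist',t)
print(t[:3,3],proj('wrist',t,[.587,-.156,.082]),proj('wrist',t,[.4865,-.241,.082]))
go([.551,-.225,.31])
E
```

```text
{'clock': np.float64(3.4), 'joints': array([-0.0997,  0.5677,  0.3035,  1.6826, -0.2043,  0.9206,  2.0793]), 'tcp_pos': array([ 0.6499, -0.1371,  0.3099]), 'orientation': array([-0.3533,  3.1197,  0.0005]), 'contact_force': array([ 0.9737, -0.6171, -0.2706]), 'moment': array([-0.0144,  0.0215, -0.0149]), 'gripper_force': np.float64(0.0), 'grip_width': np.float64(0.0855)}
wrist hole_a 0.72 [ 0.5823 -0.1562  0.0895]
wrist plate_top 0.96 [ 0.5365 -0.1984  0.0822]
[ 0.5855 -0.1509  0.2792] (np.float64(247.19231097562474), np.float64(119.67554970792699)) (np.float64(145.31586734042114), np.float64(-82.5194914174075))
yaw 102.88 tilt fix [-0.    0.06  0.  ] n 4 az/row -0.0
1 [ 28.9 -15.8  -0.2]
2 [ 28.9 -15.8  -0.2]
3 [ 28.9 -15.8  -0.2]
4 [ 28.9 -15.8  -0.2]
```

View pics/w1.png

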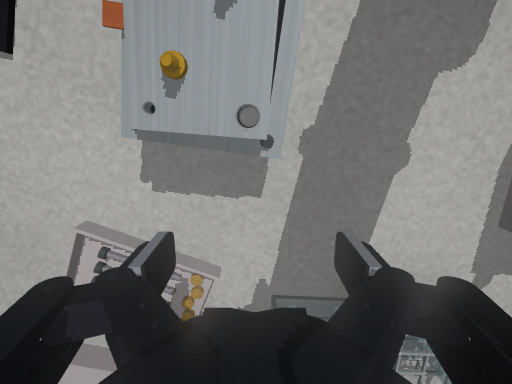

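>>> arm_command:
  plan:
    - {"claw": 0,"tx": 0.029,"ty": -0.016,"tz": 0,"ax": 0,"ay": 0,"az": 0}
    - {"claw": 0,"tx": 0.029,"ty": -0.016,"tz": 0,"ax": 0,"ay": 0,"az": 0}
    - {"claw": 0,"tx": 0.029,"ty": -0.016,"tz": 0,"ax": 0,"ay": 0,"az": 0}
    - {"claw": 0,"tx": 0.029,"ty": -0.016,"tz": 0,"ax": 0,"ay": 0,"az": 0}
    - {"claw": 0,"tx": 0,"ty": 0,"tz": 0,"ax": 0,"ay": 0,"az": 0}
    - {"claw": 0,"tx": 0,"ty": 0,"tz": 0,"ax": 0,"ay": 0,"az": 0}
    - {"claw": 0,"tx": 0,"ty": 0,"tz": 0,"ax": 0,"ay": 0,"az": 0}
    - {"claw": 0,"tx": 0,"ty": 0,"tz": 0,"ax": 0,"ay": 0,"az": 0}
    - {"claw": 0,"tx": 0,"ty": 0,"tz": 0,"ax": 0,"ay": 0,"az": 0}
    - {"claw": 0,"tx": 0,"ty": 0,"tz": 0,"ax": 0,"ay": 0,"az": 0}

```text
clock: 4.38
tcp_pos: [0.5516, -0.2255, 0.3086]
orientation: [-0.354, 3.121, 0.0]
contact_force: [-0.4, -1.3, 0.4]
grip_width: 0.0857
gripper_force: 0.0
```

```bash
python3 - <<'E'
from h import *
im,t=snap('wrist','w2.png')
np.save('w2.npy',t)
find('hole_b','wrist',t); find('plate_top','wrist',t)
u,v=map(int,proj('wrist',t,[.4865,-.241,.082])); print(u,v,t[:3,3])
a=cv2.imread('pics/w1.png')[86:146,200:300]; b=cv2.imread('pics/w2.png')
x,y=max(u-50,0),max(v-30,0); print(x,y)
b=b[y:y+60,x:x+100]
def en(c): 
    c=cv2.resize(c,None,fx=5,fy=5,interpolation=cv2.INTER_CUBIC); return cv2.convertScaleAbs(c,alpha=1.0)
a,b=en(a),en(b)
w=500
out=np.vstack([a,b]); g=(255*(out/255.)**.6).astype(np.uint8)
cv2.imwrite('pics/c1.png',g); print(g.shape)
E
```

```text
wrist hole_b 0.95 [ 0.4835 -0.2433  0.084 ]
wrist hole_b 0.94 [ 0.5823 -0.1578  0.0827]
wrist plate_top 0.8 [ 0.5358 -0.1955  0.082 ]
252 118 [ 0.4871 -0.2393  0.2779]
202 88
(600, 500, 3)
```

View pics/c1.png

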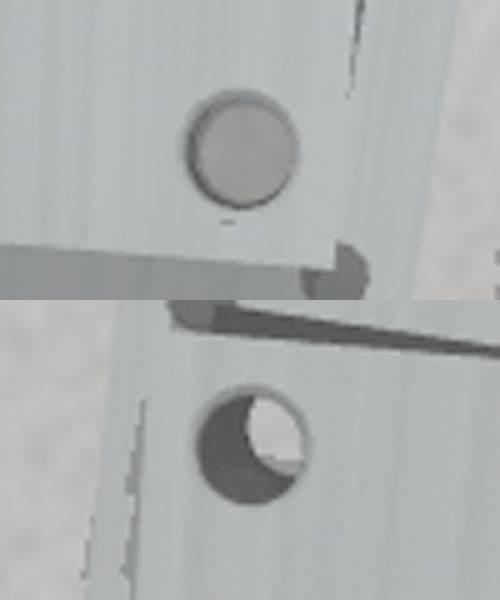

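```bash
python3 - <<'E'
import cv2,numpy as np
a=cv2.imread('pics/w1.png'); b=cv2.imread('pics/w2.png')
print('A gray'); print(a[103:132,234:264].mean(2).astype(int)[::1])
print('A b-r'); print((a[103:132:2,234:264:2,0].astype(int)-a[103:132:2,234:264:2,2]))
print('B'); print(b[102:132,238:268].mean(2).astype(int))
print('shadow bench',a[170,200],a[160,320],'lit',a[200,250],'alu',a[60,220],'base',a[150,160:170:5], a[145,240],a[100,285])
E
```

```text
A gray
[[148 149 149 149 148 147 147 150 148 147 147 138 138 138 141 139 150 153
  153 152 151 150 149 148 149 150 150 151 152 153]
 [148 149 148 148 148 146 148 149 139 128 107 104 104 104 104 104 114 115
  138 150 150 150 149 150 149 150 150 151 153 155]
 [148 148 148 148 148 146 147 129 109 105 100  94  94  89  89  93  98 103
  104 115 136 150 149 150 150 149 150 153 153 154]
 [148 148 148 150 148 130 111 108  96  84  83  82  71  83  85  85  85  85
   93 104 104 124 146 149 149 150 151 151 153 153]
 [148 149 149 150 130 112  96  89  71  82  82  84  95  94  99 100 101  91
   91  89  99 104 124 147 148 150 149 151 153 154]
 [147 148 149 141 117 104  83  60  86  81  95 108 108 106 104 106 109 111
  110 104  91  94 103 124 148 149 152 152 153 153]
 [148 148 147 120 116  85  60  71  80  99 108 109 109 106 106 108 109 112
  110 111 109  96  95 105 145 149 151 153 153 153]
 [147 147 143 122  91  70  73  78  94 106 109 108 108 107 107 107 109 112
  112 111 110 109  96 106 125 148 151 153 153 153]
 [147 147 131 111  82  60  82  86 107 108 108 109 109 108 107 108 108 109
  112 111 111 109 1
[... 6453 characters left out ...]
 52  53
   54  76 115 130 135 143 144 146 144 143 142 142]
 [148 145 141 140 140 141 142 141 144 130 100  70  60  55  54  57  65  77
  120 139 136 136 142 142 143 146 145 143 142 143]
 [147 145 141 139 139 141 143 145 144 145 145 139 138 130 127 125 133 141
  141 143 141 141 143 143 144 145 145 143 142 142]
 [147 144 141 140 139 141 143 145 145 146 147 146 145 142 142 143 143 145
  148 146 143 142 142 144 143 145 144 143 143 144]
 [146 143 141 138 139 141 142 144 145 146 147 147 147 146 144 146 146 148
  147 146 144 142 143 143 144 146 144 143 142 143]]
shadow bench [110 112 112] [110 112 112] lit [163 166 166] alu [152 149 142] base [[109 112 112]
 [106 108 107]] [103 102  98] [154 153 146]
```

```bash
python3 - <<'E'
from h import *
t1=np.load('w1.npy');t2=np.load('w2.npy')
for n,t,uv,z in(('Atop',t1,(247.3,116.3),.082),('Abase',t1,(249.2,117.1),.04),('Btop',t2,(252.0,116.6),.082),('Bframe',t2,(261.3,113),.068),('Bbase',t2,(253.1,116.9),.04)): print(n,pix('wrist',t,uv,z))
go([.58,.158,.34],103)
E
```

```text
Atop [ 0.5847 -0.1564  0.082 ]
Abase [ 0.5848 -0.1559  0.04  ]
Btop [ 0.4854 -0.2415  0.082 ]
Bframe [ 0.4812 -0.2354  0.068 ]
Bbase [ 0.4851 -0.241   0.04  ]
yaw 102.88 tilt fix [ 0. -0.  0.] n 10 az/row -0.01
1 [-11.4  36.8  -3.1]
2 [-11.4  36.8  -3.1]
3 [-11.4  36.8  -3.1]
4 [-11.4  36.8  -3.1]
5 [-11.4  36.8  -3.1]
6 [-11.4  36.8  -3.1]
7 [-11.4  36.8  -3.1]
8 [-11.4  36.8  -3.1]
9 [-11.4  36.8  -3.1]
10 [-11.4  36.8  -3.1]
```

>>> arm_command:
  plan:
    - {"claw": 0,"tx": -0.0134,"ty": 0.0364,"tz": -0.003,"ax": 0,"ay": 0,"az": 0}
    - {"claw": 0,"tx": -0.0134,"ty": 0.0364,"tz": -0.003,"ax": 0,"ay": 0,"az": 0}
    - {"claw": 0,"tx": -0.0134,"ty": 0.0364,"tz": -0.003,"ax": 0,"ay": 0,"az": 0}
    - {"claw": 0,"tx": -0.0134,"ty": 0.0364,"tz": -0.003,"ax": 0,"ay": 0,"az": 0}
    - {"claw": 0,"tx": -0.0134,"ty": 0.0364,"tz": -0.003,"ax": 0,"ay": 0,"az": 0}
    - {"claw": 0,"tx": -0.0134,"ty": 0.0364,"tz": -0.003,"ax": 0,"ay": 0,"az": 0}
    - {"claw": 0,"tx": -0.0134,"ty": 0.0364,"tz": -0.003,"ax": 0,"ay": 0,"az": 0}
    - {"claw": 0,"tx": -0.0134,"ty": 0.0364,"tz": -0.003,"ax": 0,"ay": 0,"az": 0}
    - {"claw": 0,"tx": -0.0134,"ty": 0.0364,"tz": -0.003,"ax": 0,"ay": 0,"az": 0}
    - {"claw": 0,"tx": -0.0134,"ty": 0.0364,"tz": -0.003,"ax": 0,"ay": 0,"az": 0}

```text
clock: 5.37
tcp_pos: [0.6006, 0.1603, 0.3389]
orientation: [-0.351, 3.122, 0.0]
contact_force: [0.8, -0.6, 0.2]
grip_width: 0.0853
gripper_force: 0.0
```

```bash
python3 - <<'E'
from h import *
st(); im,t=snap('wrist','w3.png'); np.save('w3.npy',t)
find('pin1_grip','wrist',t); find('pin_stand','wrist',t)
for p in([.607,.163,.115],[.535,.1455,.115]): print(proj('wrist',t,p))
E
```

```text
{'clock': np.float64(5.3667), 'joints': array([-0.5549,  0.4645,  0.2596,  1.7658, -0.144 ,  0.9297,  1.5596]), 'tcp_pos': array([0.6006, 0.1603, 0.3389]), 'orientation': array([-0.3513,  3.1218,  0.    ]), 'contact_force': array([ 0.8036, -0.5856,  0.2353]), 'moment': array([-0.034 , -0.0158, -0.0066]), 'gripper_force': np.float64(0.0), 'grip_width': np.float64(0.0853)}
wrist pin1_grip 0.68 [0.6066 0.1613 0.0914]
wrist pin_stand 0.82 [ 0.568   0.156  -0.0004]
(np.float64(254.8012983416935), np.float64(217.4413817121462))
(np.float64(253.44595541173902), np.float64(117.80103890772727))
```

View pics/w3.png

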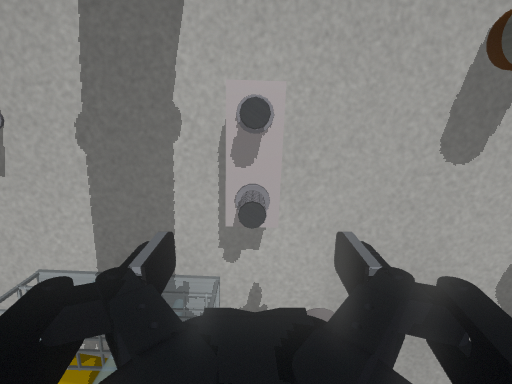

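```bash
python3 - <<'E'
from h import *
t=np.load('w3.npy')
a=pix('wrist',t,(252,214),.115); b=pix('wrist',t,(254.5,112),.115); print(a,b,np.linalg.norm(a-b))
go([a[0],a[1],.255])
E
```

```text
[0.6047 0.1603 0.115 ] [0.531  0.1453 0.115 ] 0.07518905514423584
yaw 103.26 tilt fix [ 0.1   0.04 -0.  ] n 3 az/row -0.0
1 [-1.2 -1.3 27.9]
2 [-1.2 -1.3 27.9]
3 [-1.2 -1.3 27.9]
```

>>> arm_command:
  plan:
    - {"claw": 0.2,"tx": -0.0012,"ty": -0.0013,"tz": 0.028,"ax": 0,"ay": 0,"az": 0}
    - {"claw": 0.2,"tx": -0.0012,"ty": -0.0013,"tz": 0.028,"ax": 0,"ay": 0,"az": 0}
    - {"claw": 0.2,"tx": -0.0012,"ty": -0.0013,"tz": 0.028,"ax": 0,"ay": 0,"az": 0}
    - {"claw": 0.4,"tx": 0,"ty": 0,"tz": 0,"ax": 0,"ay": 0,"az": 0}
    - {"claw": 0.6,"tx": 0,"ty": 0,"tz": 0,"ax": 0,"ay": 0,"az": 0}
    - {"claw": 1,"tx": 0,"ty": 0,"tz": 0,"ax": 0,"ay": 0,"az": 0}
    - {"claw": 1,"tx": 0,"ty": 0,"tz": 0,"ax": 0,"ay": 0,"az": 0}
    - {"claw": 1,"tx": 0,"ty": 0,"tz": 0,"ax": 0,"ay": 0,"az": 0}
    - {"claw": 1,"tx": 0,"ty": 0,"tz": 0,"ax": 0,"ay": 0,"az": 0}
    - {"claw": 1,"tx": 0,"ty": 0,"tz": 0,"ax": 0,"ay": 0,"az": 0}
  squeeze: 45

```text
clock: 6.35
tcp_pos: [0.6055, 0.1571, 0.2571]
orientation: [-0.353, 3.118, 0.005]
contact_force: [-1.5, 5.2, 3.7]
grip_width: 0.0209
gripper_force: 44.2
```

```bash
python3 - <<'E'
from h import *
st()
E
```

```text
{'clock': np.float64(6.35), 'joints': array([-0.5223,  0.5718,  0.2301,  1.8095, -0.1806,  0.7765,  1.5974]), 'tcp_pos': array([0.6055, 0.1571, 0.2571]), 'orientation': array([-0.3528,  3.1183,  0.0051]), 'contact_force': array([-1.4567,  5.1599,  3.6657]), 'moment': array([1.2012, 0.375 , 0.0788]), 'gripper_force': np.float64(44.2231), 'grip_width': np.float64(0.0209)}
```

>>> arm_command:
  plan:
    - {"claw": 1,"tx": 0,"ty": -0.002,"tz": -0.005,"ax": 0,"ay": 0,"az": 0}
    - {"claw": 1,"tx": 0,"ty": -0.001,"tz": -0.015,"ax": 0,"ay": 0,"az": 0}
    - {"claw": 1,"tx": 0,"ty": 0,"tz": -0.02,"ax": 0,"ay": 0,"az": 0}
    - {"claw": 1,"tx": 0,"ty": 0,"tz": -0.025,"ax": 0,"ay": 0,"az": 0}
    - {"claw": 1,"tx": 0,"ty": 0,"tz": -0.025,"ax": 0,"ay": 0,"az": 0}
    - {"claw": 1,"tx": 0,"ty": 0,"tz": -0.025,"ax": 0,"ay": 0,"az": 0}
    - {"claw": 1,"tx": 0,"ty": 0,"tz": 0,"ax": 0,"ay": 0,"az": 0}
    - {"claw": 1,"tx": 0,"ty": 0,"tz": 0,"ax": 0,"ay": 0,"az": 0}
    - {"claw": 1,"tx": 0,"ty": 0,"tz": 0,"ax": 0,"ay": 0,"az": 0}
    - {"claw": 1,"tx": 0,"ty": 0,"tz": 0,"ax": 0,"ay": 0,"az": 0}

```text
clock: 7.18
tcp_pos: [0.6051, 0.152, 0.3686]
orientation: [0.35, -3.12, 0.001]
contact_force: [0.6, -0.2, -1.7]
grip_width: 0.0208
gripper_force: 44.5
```

```bash
python3 - <<'E'
from h import *
st(); im,t=snap('wrist','w4.png'); np.save('w4.npy',t)
for z in (.051,.141,.161):
    pass
o=r.get_obs(); M=rot(o['orientation']); p=np.array(o['tcp_pos'])
for d in(.185,.251): print(proj('wrist',t,p+M[:,2]*d))
go([.5847,-.156,.372])
E
```

```text
{'clock': np.float64(7.1833), 'joints': array([-0.548 ,  0.4363,  0.2704,  1.734 , -0.1351,  0.9917,  1.567 ]), 'tcp_pos': array([0.6051, 0.152 , 0.3686]), 'orientation': array([ 0.3504, -3.1199,  0.0008]), 'contact_force': array([ 0.5839, -0.2026, -1.6732]), 'moment': array([ 0.0125, -0.0025, -0.0501]), 'gripper_force': np.float64(44.4837), 'grip_width': np.float64(0.0208)}
(np.float64(253.07642180335003), np.float64(229.1427362278688))
(np.float64(253.49166770631956), np.float64(198.821124959339))
yaw 102.82 tilt fix [-0.02 -0.14 -0.  ] n 8 az/row -0.0
1 [ 11.  -37.   -0.4]
2 [ 11.  -37.   -0.4]
3 [ 11.  -37.   -0.4]
4 [ 11.  -37.   -0.4]
5 [ 11.  -37.   -0.4]
6 [ 11.  -37.   -0.4]
7 [ 11.  -37.   -0.4]
8 [ 11.  -37.   -0.4]
```

View pics/w4.png

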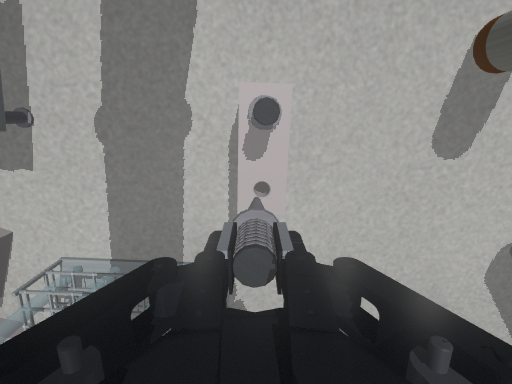

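>>> arm_command:
  plan:
    - {"claw": 1,"tx": 0.0054,"ty": -0.0186,"tz": 0,"ax": 0,"ay": 0,"az": 0}
    - {"claw": 1,"tx": 0.0108,"ty": -0.0373,"tz": 0,"ax": 0,"ay": 0,"az": 0}
    - {"claw": 1,"tx": 0.0108,"ty": -0.0373,"tz": 0,"ax": 0,"ay": 0,"az": 0}
    - {"claw": 1,"tx": 0.0108,"ty": -0.0373,"tz": 0,"ax": 0,"ay": 0,"az": 0}
    - {"claw": 1,"tx": 0.0108,"ty": -0.0373,"tz": 0,"ax": 0,"ay": 0,"az": 0}
    - {"claw": 1,"tx": 0.0108,"ty": -0.0373,"tz": 0,"ax": 0,"ay": 0,"az": 0}
    - {"claw": 1,"tx": 0.0108,"ty": -0.0373,"tz": 0,"ax": 0,"ay": 0,"az": 0}
    - {"claw": 1,"tx": 0.0108,"ty": -0.0373,"tz": 0,"ax": 0,"ay": 0,"az": 0}
    - {"claw": 1,"tx": 0.0054,"ty": -0.0187,"tz": 0,"ax": 0,"ay": 0,"az": 0}
    - {"claw": 1,"tx": 0,"ty": 0,"tz": 0,"ax": 0,"ay": 0,"az": 0}

```text
clock: 8.07
tcp_pos: [0.5859, -0.1648, 0.369]
orientation: [0.336, -3.121, 0.005]
contact_force: [-0.2, 0.4, -1.8]
grip_width: 0.0208
gripper_force: 44.5
```

>>> arm_command:
  plan:
    - {"claw": 1,"tx": 0,"ty": 0,"tz": 0.01,"ax": 0,"ay": 0,"az": 0}
    - {"claw": 1,"tx": 0,"ty": 0,"tz": 0.01,"ax": 0,"ay": 0,"az": 0}
    - {"claw": 1,"tx": 0,"ty": 0,"tz": 0.005,"ax": 0,"ay": 0,"az": 0}
    - {"claw": 1,"tx": 0,"ty": 0,"tz": 0,"ax": 0,"ay": 0,"az": 0}
    - {"claw": 1,"tx": 0,"ty": 0,"tz": 0,"ax": 0,"ay": 0,"az": 0}
    - {"claw": 1,"tx": 0,"ty": 0,"tz": 0,"ax": 0,"ay": 0,"az": 0}
    - {"claw": 1,"tx": 0,"ty": 0,"tz": 0,"ax": 0,"ay": 0,"az": 0}
    - {"claw": 1,"tx": 0,"ty": 0,"tz": 0,"ax": 0,"ay": 0,"az": 0}
    - {"claw": 1,"tx": 0,"ty": 0,"tz": 0,"ax": 0,"ay": 0,"az": 0}
    - {"claw": 1,"tx": 0,"ty": 0,"tz": 0,"ax": 0,"ay": 0,"az": 0}

```text
clock: 8.9
tcp_pos: [0.5878, -0.1579, 0.345]
orientation: [-0.351, 3.121, -0.0]
contact_force: [-0.2, -0.0, -1.9]
grip_width: 0.0207
gripper_force: 44.5
```

```bash
python3 - <<'E'
from h import *
st(); im,t=snap('wrist','w5.png'); np.save('w5.npy',t)
find('hole_a','wrist',t)
o=r.get_obs(); M=rot(o['orientation']); p=np.array(o['tcp_pos'])
print(proj('wrist',t,p+M[:,2]*.251), proj('wrist',t,[.5847,-.1564,.082]),proj('wrist',t,[p[0],p[1],.082]))
g=cv2.resize(im[130:270,165:345,::-1],None,fx=4,fy=4,interpolation=cv2.INTER_CUBIC); cv2.imwrite('pics/c5.png',g)
E
```

```text
{'clock': np.float64(8.9), 'joints': array([-0.097 ,  0.4441,  0.3402,  1.797 , -0.1799,  0.9302,  2.1151]), 'tcp_pos': array([ 0.5878, -0.1579,  0.345 ]), 'orientation': array([-0.3508,  3.1214, -0.0001]), 'contact_force': array([-0.2388, -0.0044, -1.8759]), 'moment': array([-0.0189,  0.007 , -0.0569]), 'gripper_force': np.float64(44.5216), 'grip_width': np.float64(0.0207)}
wrist hole_a 0.97 [ 0.4815 -0.2421  0.0829]
wrist hole_a 0.91 [ 0.587  -0.1592  0.0849]
(np.float64(253.4053506657485), np.float64(198.69222585637104)) (np.float64(255.8550779590643), np.float64(192.13543882578404)) (np.float64(253.4721353444842), np.float64(194.88086250663042))
```

View pics/c5.png

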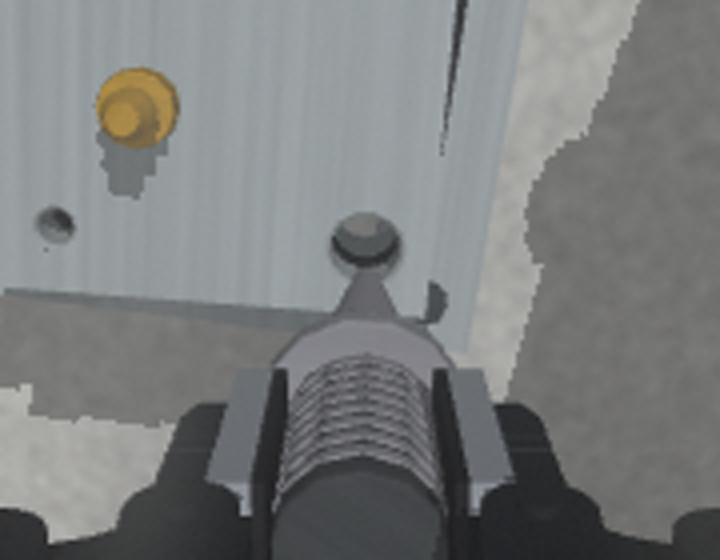

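>>> arm_command:
  plan:
    - {"claw": 1,"tx": 0.0018,"ty": -0.0004,"tz": 0,"ax": 0,"ay": 0,"az": 0}
    - {"claw": 1,"tx": 0.0017,"ty": -0.0004,"tz": 0,"ax": 0,"ay": 0,"az": 0}
    - {"claw": 1,"tx": 0,"ty": 0,"tz": 0.004,"ax": 0,"ay": 0,"az": 0}
    - {"claw": 1,"tx": 0,"ty": 0,"tz": 0.004,"ax": 0,"ay": 0,"az": 0}
    - {"claw": 1,"tx": 0,"ty": 0,"tz": 0.004,"ax": 0,"ay": 0,"az": 0}
    - {"claw": 1,"tx": 0,"ty": 0,"tz": 0.003,"ax": 0,"ay": 0,"az": 0}
    - {"claw": 1,"tx": 0,"ty": 0,"tz": 0.003,"ax": 0,"ay": 0,"az": 0}
    - {"claw": 1,"tx": 0,"ty": 0,"tz": 0,"ax": 0,"ay": 0,"az": 0}
    - {"claw": 1,"tx": 0,"ty": 0,"tz": 0,"ax": 0,"ay": 0,"az": 0}
    - {"claw": 1,"tx": 0,"ty": 0,"tz": 0,"ax": 0,"ay": 0,"az": 0}

```text
clock: 9.83
tcp_pos: [0.5846, -0.1594, 0.3268]
orientation: [-0.351, 3.122, -0.0]
contact_force: [-0.8, -0.5, -1.9]
grip_width: 0.0203
gripper_force: 44.5
```

>>> arm_command:
  plan:
    - {"claw": 1,"tx": 0,"ty": 0,"tz": 0.003,"ax": 0,"ay": 0,"az": 0}
    - {"claw": 1,"tx": 0,"ty": 0,"tz": 0.003,"ax": 0,"ay": 0,"az": 0}
    - {"claw": 1,"tx": 0,"ty": 0,"tz": 0.003,"ax": 0,"ay": 0,"az": 0}
    - {"claw": 1,"tx": 0,"ty": 0,"tz": 0.002,"ax": 0,"ay": 0,"az": 0}
    - {"claw": 1,"tx": 0,"ty": 0,"tz": 0.002,"ax": 0,"ay": 0,"az": 0}
    - {"claw": 1,"tx": 0,"ty": 0,"tz": 0.001,"ax": 0,"ay": 0,"az": 0}
    - {"claw": 1,"tx": 0,"ty": 0,"tz": 0,"ax": 0,"ay": 0,"az": 0}
    - {"claw": 1,"tx": 0,"ty": 0,"tz": 0,"ax": 0,"ay": 0,"az": 0}
    - {"claw": 1,"tx": 0,"ty": 0,"tz": 0,"ax": 0,"ay": 0,"az": 0}
    - {"claw": 1,"tx": 0,"ty": 0,"tz": 0,"ax": 0,"ay": 0,"az": 0}

```text
clock: 10.67
tcp_pos: [0.5845, -0.1595, 0.3128]
orientation: [-0.351, 3.122, -0.0]
contact_force: [0.3, -0.2, -1.7]
grip_width: 0.0206
gripper_force: 44.5
```

>>> arm_command:
  plan:
    - {"claw": 1,"tx": 0,"ty": 0,"tz": 0.002,"ax": 0,"ay": 0,"az": 0}
    - {"claw": 1,"tx": 0,"ty": 0,"tz": 0.002,"ax": 0,"ay": 0,"az": 0}
    - {"claw": 1,"tx": 0,"ty": 0,"tz": 0.002,"ax": 0,"ay": 0,"az": 0}
    - {"claw": 1,"tx": 0,"ty": 0,"tz": 0.002,"ax": 0,"ay": 0,"az": 0}
    - {"claw": 1,"tx": 0,"ty": 0,"tz": 0.002,"ax": 0,"ay": 0,"az": 0}
    - {"claw": 1,"tx": 0,"ty": 0,"tz": 0.001,"ax": 0,"ay": 0,"az": 0}
    - {"claw": 1,"tx": 0,"ty": 0,"tz": 0.001,"ax": 0,"ay": 0,"az": 0}
    - {"claw": 1,"tx": 0,"ty": 0,"tz": 0,"ax": 0,"ay": 0,"az": 0}
    - {"claw": 1,"tx": 0,"ty": 0,"tz": 0,"ax": 0,"ay": 0,"az": 0}
    - {"claw": 1,"tx": 0,"ty": 0,"tz": 0,"ax": 0,"ay": 0,"az": 0}

```text
clock: 11.5
tcp_pos: [0.5845, -0.1594, 0.3008]
orientation: [-0.351, 3.122, -0.0]
contact_force: [-0.3, 0.4, -1.9]
grip_width: 0.0208
gripper_force: 44.5
```

>>> arm_command:
  plan:
    - {"claw": 1,"tx": 0,"ty": 0,"tz": 0.002,"ax": 0,"ay": 0,"az": 0}
    - {"claw": 1,"tx": 0,"ty": 0,"tz": 0.002,"ax": 0,"ay": 0,"az": 0}
    - {"claw": 1,"tx": 0,"ty": 0,"tz": 0.002,"ax": 0,"ay": 0,"az": 0}
    - {"claw": 1,"tx": 0,"ty": 0,"tz": 0.002,"ax": 0,"ay": 0,"az": 0}
    - {"claw": 1,"tx": 0,"ty": 0,"tz": 0.001,"ax": 0,"ay": 0,"az": 0}
    - {"claw": 1,"tx": 0,"ty": 0,"tz": 0.001,"ax": 0,"ay": 0,"az": 0}
    - {"claw": 1,"tx": 0,"ty": 0,"tz": 0,"ax": 0,"ay": 0,"az": 0}
    - {"claw": 1,"tx": 0,"ty": 0,"tz": 0,"ax": 0,"ay": 0,"az": 0}
    - {"claw": 1,"tx": 0,"ty": 0,"tz": 0,"ax": 0,"ay": 0,"az": 0}
    - {"claw": 1,"tx": 0,"ty": 0,"tz": 0,"ax": 0,"ay": 0,"az": 0}

```text
clock: 12.33
tcp_pos: [0.5845, -0.1595, 0.2907]
orientation: [-0.351, 3.122, 0.0]
contact_force: [-0.2, 0.5, -1.5]
grip_width: 0.0208
gripper_force: 44.5
```

>>> arm_command:
  plan:
    - {"claw": 1,"tx": 0,"ty": 0,"tz": 0.002,"ax": 0,"ay": 0,"az": 0}
    - {"claw": 1,"tx": 0,"ty": 0,"tz": 0.002,"ax": 0,"ay": 0,"az": 0}
    - {"claw": 1,"tx": 0,"ty": 0,"tz": 0.001,"ax": 0,"ay": 0,"az": 0}
    - {"claw": 1,"tx": 0,"ty": 0,"tz": 0.001,"ax": 0,"ay": 0,"az": 0}
    - {"claw": 1,"tx": 0,"ty": 0,"tz": 0.001,"ax": 0,"ay": 0,"az": 0}
    - {"claw": 1,"tx": 0,"ty": 0,"tz": 0.001,"ax": 0,"ay": 0,"az": 0}
    - {"claw": 1,"tx": 0,"ty": 0,"tz": 0,"ax": 0,"ay": 0,"az": 0}
    - {"claw": 1,"tx": 0,"ty": 0,"tz": 0,"ax": 0,"ay": 0,"az": 0}
    - {"claw": 1,"tx": 0,"ty": 0,"tz": 0,"ax": 0,"ay": 0,"az": 0}
    - {"claw": 1,"tx": 0,"ty": 0,"tz": 0,"ax": 0,"ay": 0,"az": 0}

```text
clock: 13.17
tcp_pos: [0.5844, -0.1594, 0.2826]
orientation: [0.351, -3.122, -0.0]
contact_force: [-0.5, 1.0, -2.5]
grip_width: 0.0207
gripper_force: 44.5
```

```bash
python3 - <<'E'
from h import *
st()
E
```

```text
{'clock': np.float64(13.1667), 'joints': array([-0.0722,  0.5183,  0.3142,  1.8475, -0.2133,  0.8088,  2.146 ]), 'tcp_pos': array([ 0.5844, -0.1594,  0.2826]), 'orientation': array([ 0.3507, -3.1218, -0.0001]), 'contact_force': array([-0.5033,  0.9951, -2.538 ]), 'moment': array([ 0.3245,  0.0302, -0.0135]), 'gripper_force': np.float64(44.4964), 'grip_width': np.float64(0.0207)}
```

>>> arm_command:
  plan:
    - {"claw": 1,"tx": 0,"ty": 0.0004,"tz": 0,"ax": 0,"ay": 0,"az": 0}
    - {"claw": 1,"tx": 0,"ty": 0,"tz": 0.002,"ax": 0,"ay": 0,"az": 0}
    - {"claw": 1,"tx": 0,"ty": 0,"tz": 0.001,"ax": 0,"ay": 0,"az": 0}
    - {"claw": 1,"tx": 0,"ty": 0,"tz": 0.001,"ax": 0,"ay": 0,"az": 0}
    - {"claw": 1,"tx": 0,"ty": 0,"tz": 0.001,"ax": 0,"ay": 0,"az": 0}
    - {"claw": 1,"tx": 0,"ty": 0,"tz": 0.001,"ax": 0,"ay": 0,"az": 0}
    - {"claw": 1,"tx": 0,"ty": 0,"tz": 0.001,"ax": 0,"ay": 0,"az": 0}
    - {"claw": 1,"tx": 0,"ty": 0,"tz": 0.001,"ax": 0,"ay": 0,"az": 0}
    - {"claw": 1,"tx": 0,"ty": 0,"tz": 0,"ax": 0,"ay": 0,"az": 0}
    - {"claw": 1,"tx": 0,"ty": 0,"tz": 0,"ax": 0,"ay": 0,"az": 0}

```text
clock: 14.0
tcp_pos: [0.5843, -0.159, 0.2745]
orientation: [0.351, -3.122, -0.0]
contact_force: [-0.3, 0.9, -1.9]
grip_width: 0.0211
gripper_force: 44.6
```

>>> arm_command:
  plan:
    - {"claw": 1,"tx": 0,"ty": 0.0004,"tz": 0,"ax": 0,"ay": 0,"az": 0}
    - {"claw": 1,"tx": 0,"ty": 0,"tz": 0.0015,"ax": 0,"ay": 0,"az": 0}
    - {"claw": 1,"tx": 0,"ty": 0,"tz": 0.0015,"ax": 0,"ay": 0,"az": 0}
    - {"claw": 1,"tx": 0,"ty": 0,"tz": 0.0015,"ax": 0,"ay": 0,"az": 0}
    - {"claw": 1,"tx": 0,"ty": 0,"tz": 0.001,"ax": 0,"ay": 0,"az": 0}
    - {"claw": 1,"tx": 0,"ty": 0,"tz": 0.001,"ax": 0,"ay": 0,"az": 0}
    - {"claw": 1,"tx": 0,"ty": 0,"tz": 0.001,"ax": 0,"ay": 0,"az": 0}
    - {"claw": 1,"tx": 0,"ty": 0,"tz": 0.001,"ax": 0,"ay": 0,"az": 0}
    - {"claw": 1,"tx": 0,"ty": 0,"tz": 0,"ax": 0,"ay": 0,"az": 0}
    - {"claw": 1,"tx": 0,"ty": 0,"tz": 0,"ax": 0,"ay": 0,"az": 0}

```text
clock: 14.83
tcp_pos: [0.5843, -0.1587, 0.267]
orientation: [-0.351, 3.122, 0.001]
contact_force: [-2.8, 1.6, 6.6]
grip_width: 0.0208
gripper_force: 45.5
```

>>> arm_command:
  plan:
    - {"claw": 0.7,"tx": 0,"ty": 0,"tz": 0,"ax": 0,"ay": 0,"az": 0}
    - {"claw": 0.6,"tx": 0,"ty": 0,"tz": 0,"ax": 0,"ay": 0,"az": 0}
    - {"claw": 0.55,"tx": 0,"ty": 0,"tz": 0,"ax": 0,"ay": 0,"az": 0}
    - {"claw": 0.55,"tx": 0,"ty": 0,"tz": 0,"ax": 0,"ay": 0,"az": 0}
    - {"claw": 0.55,"tx": 0,"ty": 0,"tz": -0.01,"ax": 0,"ay": 0,"az": 0}
    - {"claw": 0.55,"tx": 0,"ty": 0,"tz": -0.02,"ax": 0,"ay": 0,"az": 0}
    - {"claw": 0.55,"tx": 0,"ty": 0,"tz": -0.03,"ax": 0,"ay": 0,"az": 0}
    - {"claw": 0.5,"tx": 0,"ty": 0,"tz": -0.03,"ax": 0,"ay": 0,"az": 0}
    - {"claw": 0.4,"tx": 0,"ty": 0,"tz": 0,"ax": 0,"ay": 0,"az": 0}
    - {"claw": 0.4,"tx": 0,"ty": 0,"tz": 0,"ax": 0,"ay": 0,"az": 0}

```text
clock: 15.67
tcp_pos: [0.5849, -0.1591, 0.3589]
orientation: [-0.35, 3.117, -0.002]
contact_force: [0.3, -0.1, -0.9]
grip_width: 0.0519
gripper_force: 0.0
```

```bash
python3 - <<'E'
from h import *
st(); im,t=snap('wrist','w6.png'); np.save('w6.npy',t)
find('pin1_grip','wrist',t); find('hole_b','wrist',t)
_,s=snap('side','s6.png'); find('pin1_grip','side',s)
ms=proj('side',s,[.5845,-.159,.1])
a=cv2.imread('pics/s6.png'); u,v=map(int,ms); print(u,v)
c=cv2.resize(a[v-40:v+40,u-50:u+50],None,fx=4,fy=4,interpolation=cv2.INTER_CUBIC)
w=cv2.imread('pics/w6.png')[60:300,150:350]; w=cv2.resize(w,None,fx=2,fy=2)
out=np.zeros((480,800,3),np.uint8); out[:320,:400]=c; out[:480,400:]=w; cv2.imwrite('pics/c6.png',out)
E
```

```text
{'clock': np.float64(15.6667), 'joints': array([-0.1012,  0.4234,  0.3471,  1.7928, -0.1732,  0.9502,  2.1125]), 'tcp_pos': array([ 0.5849, -0.1591,  0.3589]), 'orientation': array([-0.3499,  3.1172, -0.0018]), 'contact_force': array([ 0.3038, -0.0944, -0.8544]), 'moment': array([ 0.0126,  0.0118, -0.0171]), 'gripper_force': np.float64(0.0), 'grip_width': np.float64(0.0519)}
wrist pin1_grip 0.86 [ 0.5854 -0.1562  0.1053]
wrist hole_b 0.92 [ 0.5829 -0.1558  0.0875]
wrist hole_b 0.71 [ 0.4839 -0.2407  0.0835]
wrist hole_b 0.52 [ 0.535  -0.1952  0.0847]
side pin1_grip 0.42 [ 0.5848 -0.1556  0.1027]
side pin1_grip 0.34 [0.5366 0.143  0.0978]
277 137
```

View pics/c6.png

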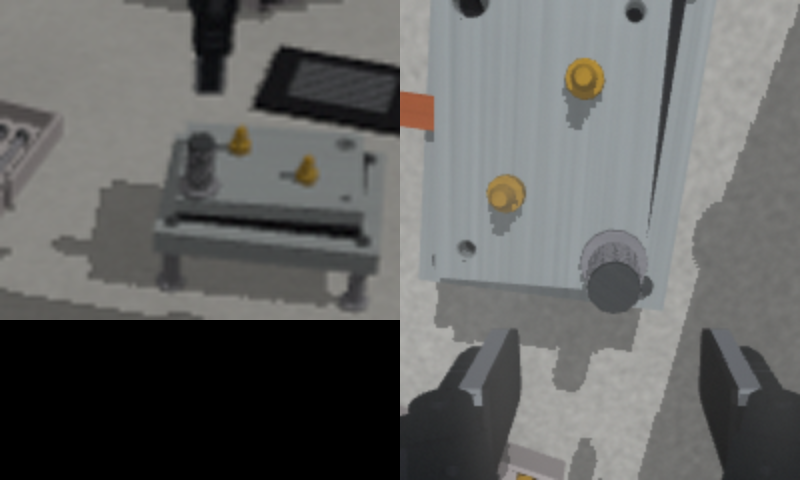

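The first pin looks seated: upright with its collar down, at about (610,270) in the right pane and (200,165) in the left. Next I'll fetch pin 2.

```bash
python3 - <<'E'
from h import *
go([.532,.1428,.33],103,n=9)
E
```

```text
yaw 102.83 tilt fix [ 0.04 -0.12  0.  ] n 9 az/row -0.02
1 [-1.8 33.9  2.8]
2 [-1.8 33.9  2.8]
3 [-1.8 33.9  2.8]
4 [-1.8 33.9  2.8]
5 [-1.9 33.9  2.8]
6 [-1.9 33.9  2.8]
7 [-1.9 33.9  2.8]
8 [-1.9 33.9  2.8]
9 [-1.9 33.9  2.8]
```

>>> arm_command:
  plan:
    - {"claw": 0.3,"tx": -0.0018,"ty": 0.0339,"tz": 0.0,"ax": 0,"ay": 0,"az": 0}
    - {"claw": 0.2,"tx": -0.0018,"ty": 0.0339,"tz": 0.002,"ax": 0,"ay": 0,"az": 0}
    - {"claw": 0.2,"tx": -0.0018,"ty": 0.0339,"tz": 0.003,"ax": 0,"ay": 0,"az": 0}
    - {"claw": 0.2,"tx": -0.0018,"ty": 0.0339,"tz": 0.004,"ax": 0,"ay": 0,"az": 0}
    - {"claw": 0.2,"tx": -0.0019,"ty": 0.0339,"tz": 0.004,"ax": 0,"ay": 0,"az": 0}
    - {"claw": 0.2,"tx": -0.0019,"ty": 0.0339,"tz": 0.004,"ax": 0,"ay": 0,"az": 0}
    - {"claw": 0.2,"tx": -0.0019,"ty": 0.0339,"tz": 0.004,"ax": 0,"ay": 0,"az": 0}
    - {"claw": 0.2,"tx": -0.0019,"ty": 0.0339,"tz": 0.004,"ax": 0,"ay": 0,"az": 0}
    - {"claw": 0.2,"tx": -0.0019,"ty": 0.0339,"tz": 0.004,"ax": 0,"ay": 0,"az": 0}
    - {"claw": 0.2,"tx": 0,"ty": 0,"tz": 0,"ax": 0,"ay": 0,"az": 0}

```text
clock: 16.75
tcp_pos: [0.5308, 0.1504, 0.3255]
orientation: [0.366, -3.117, -0.005]
contact_force: [-0.1, 0.4, -0.7]
grip_width: 0.0685
gripper_force: 0.0
```

```bash
python3 - <<'E'
from h import *
st(); im,t=snap('wrist','w7.png')
find('pin1_grip','wrist',t)
go([.532,.1428,.255],103)
E
```

```text
{'clock': np.float64(16.75), 'joints': array([-0.5886,  0.3737,  0.25  ,  1.9417, -0.1262,  0.843 ,  1.5341]), 'tcp_pos': array([0.5308, 0.1504, 0.3255]), 'orientation': array([ 0.3665, -3.1171, -0.0048]), 'contact_force': array([-0.1173,  0.4404, -0.6721]), 'moment': array([ 0.0241, -0.0026, -0.0203]), 'gripper_force': np.float64(0.0), 'grip_width': np.float64(0.0685)}
yaw 103.04 tilt fix [-0.01 -0.11 -0.  ] n 2 az/row 0.02
1 [ 0.3 -0.7 35.6]
2 [ 0.3 -0.7 35.6]
```

>>> arm_command:
  plan:
    - {"claw": 0.2,"tx": 0.0003,"ty": -0.0007,"tz": 0.0,"ax": 0,"ay": 0,"az": 0}
    - {"claw": 0.2,"tx": 0.0003,"ty": -0.0007,"tz": 0.024,"ax": 0,"ay": 0,"az": 0}
    - {"claw": 0.2,"tx": 0,"ty": 0,"tz": 0.024,"ax": 0,"ay": 0,"az": 0}
    - {"claw": 0.3,"tx": 0,"ty": 0,"tz": 0.023,"ax": 0,"ay": 0,"az": 0}
    - {"claw": 0.6,"tx": 0,"ty": 0,"tz": 0,"ax": 0,"ay": 0,"az": 0}
    - {"claw": 1,"tx": 0,"ty": 0,"tz": 0,"ax": 0,"ay": 0,"az": 0}
    - {"claw": 1,"tx": 0,"ty": 0,"tz": 0,"ax": 0,"ay": 0,"az": 0}
    - {"claw": 1,"tx": 0,"ty": 0,"tz": 0,"ax": 0,"ay": 0,"az": 0}
    - {"claw": 1,"tx": 0,"ty": 0,"tz": 0,"ax": 0,"ay": 0,"az": 0}
    - {"claw": 1,"tx": 0,"ty": 0,"tz": 0,"ax": 0,"ay": 0,"az": 0}
  squeeze: 45

```text
clock: 17.68
tcp_pos: [0.5326, 0.1427, 0.2579]
orientation: [-0.352, 3.12, 0.005]
contact_force: [-1.4, 5.4, -2.0]
grip_width: 0.0206
gripper_force: 44.0
```

>>> arm_command:
  plan:
    - {"claw": 1,"tx": 0,"ty": 0.0005,"tz": -0.002,"ax": 0,"ay": 0,"az": 0}
    - {"claw": 1,"tx": 0,"ty": 0,"tz": -0.008,"ax": 0,"ay": 0,"az": 0}
    - {"claw": 1,"tx": 0,"ty": 0,"tz": -0.02,"ax": 0,"ay": 0,"az": 0}
    - {"claw": 1,"tx": 0,"ty": 0,"tz": -0.025,"ax": 0,"ay": 0,"az": 0}
    - {"claw": 1,"tx": 0,"ty": 0,"tz": -0.03,"ax": 0,"ay": 0,"az": 0}
    - {"claw": 1,"tx": 0,"ty": 0,"tz": -0.03,"ax": 0,"ay": 0,"az": 0}
    - {"claw": 1,"tx": 0,"ty": 0,"tz": -0.005,"ax": 0,"ay": 0,"az": 0}
    - {"claw": 1,"tx": 0,"ty": 0,"tz": 0,"ax": 0,"ay": 0,"az": 0}
    - {"claw": 1,"tx": 0,"ty": 0,"tz": 0,"ax": 0,"ay": 0,"az": 0}
    - {"claw": 1,"tx": 0,"ty": 0,"tz": 0,"ax": 0,"ay": 0,"az": 0}

```text
clock: 18.52
tcp_pos: [0.5319, 0.141, 0.3752]
orientation: [0.35, -3.12, 0.001]
contact_force: [-1.5, 0.6, -2.2]
grip_width: 0.0207
gripper_force: 44.1
```

```bash
python3 - <<'E'
from h import *
st(); go([.4829,-.2408,.374],103,n=10)
E
```

```text
{'clock': np.float64(18.5167), 'joints': array([-0.597 ,  0.3088,  0.2751,  1.9018, -0.1015,  0.9464,  1.5195]), 'tcp_pos': array([0.5319, 0.141 , 0.3752]), 'orientation': array([ 0.3499, -3.1201,  0.0012]), 'contact_force': array([-1.4619,  0.6338, -2.1639]), 'moment': array([ 0.0042, -0.0434,  0.0532]), 'gripper_force': np.float64(44.1442), 'grip_width': np.float64(0.0207)}
yaw 102.8 tilt fix [-0.03 -0.11 -0.  ] n 10 az/row -0.02
1 [ 13.2 -36.1   0.1]
2 [ 13.3 -36.1   0.1]
3 [ 13.3 -36.1   0.1]
4 [ 13.3 -36.1   0.1]
5 [ 13.3 -36.1   0.1]
6 [ 13.3 -36.1   0.1]
7 [ 13.3 -36.1   0.1]
8 [ 13.3 -36.1   0.1]
9 [ 13.3 -36.1   0.1]
10 [ 13.4 -36.1   0.1]
```

>>> arm_command:
  plan:
    - {"claw": 1,"tx": 0.0133,"ty": -0.0361,"tz": 0,"ax": 0,"ay": 0,"az": 0}
    - {"claw": 1,"tx": 0.0133,"ty": -0.0361,"tz": 0,"ax": 0,"ay": 0,"az": 0}
    - {"claw": 1,"tx": 0.0133,"ty": -0.0361,"tz": 0,"ax": 0,"ay": 0,"az": 0}
    - {"claw": 1,"tx": 0.0133,"ty": -0.0361,"tz": 0,"ax": 0,"ay": 0,"az": 0}
    - {"claw": 1,"tx": 0.0133,"ty": -0.0361,"tz": 0,"ax": 0,"ay": 0,"az": 0}
    - {"claw": 1,"tx": 0.0133,"ty": -0.0361,"tz": 0,"ax": 0,"ay": 0,"az": 0}
    - {"claw": 1,"tx": 0.0133,"ty": -0.0361,"tz": 0,"ax": 0,"ay": 0,"az": 0}
    - {"claw": 1,"tx": 0.0133,"ty": -0.0361,"tz": 0,"ax": 0,"ay": 0,"az": 0}
    - {"claw": 1,"tx": 0.0133,"ty": -0.0361,"tz": 0,"ax": 0,"ay": 0,"az": 0}
    - {"claw": 1,"tx": 0.0133,"ty": -0.0361,"tz": 0,"ax": 0,"ay": 0,"az": 0}

```text
clock: 19.35
tcp_pos: [0.4818, -0.2416, 0.3748]
orientation: [0.35, -3.119, -0.001]
contact_force: [0.1, -0.2, -1.4]
grip_width: 0.0207
gripper_force: 44.2
```

>>> arm_command:
  plan:
    - {"claw": 1,"tx": 0,"ty": 0,"tz": 0,"ax": 0,"ay": 0,"az": 0}
    - {"claw": 1,"tx": 0,"ty": 0,"tz": 0,"ax": 0,"ay": 0,"az": 0}
    - {"claw": 1,"tx": 0,"ty": 0,"tz": 0.008,"ax": 0,"ay": 0,"az": 0}
    - {"claw": 1,"tx": 0,"ty": 0,"tz": 0.008,"ax": 0,"ay": 0,"az": 0}
    - {"claw": 1,"tx": 0,"ty": 0,"tz": 0.008,"ax": 0,"ay": 0,"az": 0}
    - {"claw": 1,"tx": 0,"ty": 0,"tz": 0.004,"ax": 0,"ay": 0,"az": 0}
    - {"claw": 1,"tx": 0,"ty": 0,"tz": 0,"ax": 0,"ay": 0,"az": 0}
    - {"claw": 1,"tx": 0,"ty": 0,"tz": 0,"ax": 0,"ay": 0,"az": 0}
    - {"claw": 1,"tx": 0,"ty": 0,"tz": 0,"ax": 0,"ay": 0,"az": 0}
    - {"claw": 1,"tx": 0,"ty": 0,"tz": 0,"ax": 0,"ay": 0,"az": 0}

```text
clock: 20.18
tcp_pos: [0.4831, -0.24, 0.3486]
orientation: [-0.351, 3.121, -0.0]
contact_force: [0.8, 1.1, -2.2]
grip_width: 0.0205
gripper_force: 44.4
```

```bash
python3 - <<'E'
from h import *
st(); im,t=snap('wrist','w8.png'); np.save('w8.npy',t)
find('hole_a','wrist',t)
o=r.get_obs(); p=np.array(o['tcp_pos'])
print(proj('wrist',t,[p[0],p[1],p[2]-.252]), proj('wrist',t,[p[0],p[1],.082]))
g=cv2.resize(im[130:270,165:345,::-1],None,fx=4,fy=4,interpolation=cv2.INTER_CUBIC); cv2.imwrite('pics/c8.png',g)
E
```

```text
{'clock': np.float64(20.1833), 'joints': array([-0.0135,  0.338 ,  0.4429,  1.961 , -0.1855,  0.8808,  2.3207]), 'tcp_pos': array([ 0.4831, -0.24  ,  0.3486]), 'orientation': array([-0.351 ,  3.1212, -0.0004]), 'contact_force': array([ 0.7844,  1.1395, -2.1728]), 'moment': array([-0.0232, -0.0083, -0.0451]), 'gripper_force': np.float64(44.414), 'grip_width': np.float64(0.0205)}
wrist hole_a 0.87 [ 0.4837 -0.2385  0.0829]
(np.float64(253.43344828736747), np.float64(198.32226991429815)) (np.float64(253.50532424315767), np.float64(193.7948254926348))
```

View pics/c8.png

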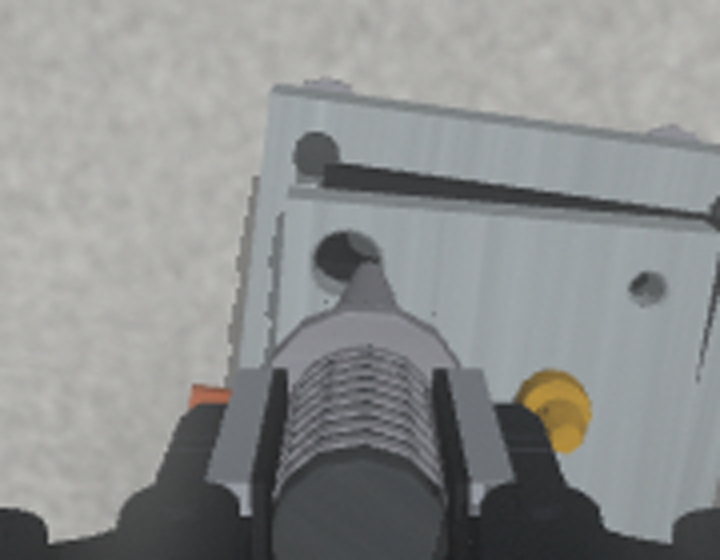

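Hole B shows at about (347,263) in the crop, with the frame opening to its upper right. The hole position agrees with my estimate, so I'll go in at the overlap of the two openings and feel downward.

>>> arm_command:
  plan:
    - {"claw": 1,"tx": -0.0004,"ty": -0.0008,"tz": 0,"ax": 0,"ay": 0,"az": 0}
    - {"claw": 1,"tx": 0,"ty": 0,"tz": 0.004,"ax": 0,"ay": 0,"az": 0}
    - {"claw": 1,"tx": 0,"ty": 0,"tz": 0.004,"ax": 0,"ay": 0,"az": 0}
    - {"claw": 1,"tx": 0,"ty": 0,"tz": 0.004,"ax": 0,"ay": 0,"az": 0}
    - {"claw": 1,"tx": 0,"ty": 0,"tz": 0.003,"ax": 0,"ay": 0,"az": 0}
    - {"claw": 1,"tx": 0,"ty": 0,"tz": 0.001,"ax": 0,"ay": 0,"az": 0}
    - {"claw": 1,"tx": 0,"ty": 0,"tz": 0.001,"ax": 0,"ay": 0,"az": 0}
    - {"claw": 1,"tx": 0,"ty": 0,"tz": 0,"ax": 0,"ay": 0,"az": 0}
    - {"claw": 1,"tx": 0,"ty": 0,"tz": 0,"ax": 0,"ay": 0,"az": 0}
    - {"claw": 1,"tx": 0,"ty": 0,"tz": 0,"ax": 0,"ay": 0,"az": 0}

```text
clock: 21.12
tcp_pos: [0.4835, -0.2407, 0.3313]
orientation: [-0.351, 3.122, -0.0]
contact_force: [0.5, -2.0, -1.2]
grip_width: 0.0207
gripper_force: 44.2
```

>>> arm_command:
  plan:
    - {"claw": 1,"tx": -0.0001,"ty": -0.0003,"tz": 0.001,"ax": 0,"ay": 0,"az": 0}
    - {"claw": 1,"tx": -0.0001,"ty": -0.0002,"tz": 0.001,"ax": 0,"ay": 0,"az": 0}
    - {"claw": 1,"tx": 0,"ty": 0,"tz": 0.001,"ax": 0,"ay": 0,"az": 0}
    - {"claw": 1,"tx": 0,"ty": 0,"tz": 0.001,"ax": 0,"ay": 0,"az": 0}
    - {"claw": 1,"tx": 0,"ty": 0,"tz": 0.001,"ax": 0,"ay": 0,"az": 0}
    - {"claw": 1,"tx": 0,"ty": 0,"tz": 0,"ax": 0,"ay": 0,"az": 0}
    - {"claw": 1,"tx": 0,"ty": 0,"tz": 0,"ax": 0,"ay": 0,"az": 0}
    - {"claw": 1,"tx": 0,"ty": 0,"tz": 0,"ax": 0,"ay": 0,"az": 0}
    - {"claw": 1,"tx": 0,"ty": 0,"tz": 0,"ax": 0,"ay": 0,"az": 0}
    - {"claw": 1,"tx": 0,"ty": 0,"tz": 0,"ax": 0,"ay": 0,"az": 0}

```text
clock: 21.95
tcp_pos: [0.4838, -0.2411, 0.3262]
orientation: [-0.351, 3.122, 0.0]
contact_force: [0.7, -0.2, -2.4]
grip_width: 0.0209
gripper_force: 44.2
```

>>> arm_command:
  plan:
    - {"claw": 1,"tx": 0,"ty": 0,"tz": 0.0015,"ax": 0,"ay": 0,"az": 0}
    - {"claw": 1,"tx": 0,"ty": 0,"tz": 0.0015,"ax": 0,"ay": 0,"az": 0}
    - {"claw": 1,"tx": 0,"ty": 0,"tz": 0.0015,"ax": 0,"ay": 0,"az": 0}
    - {"claw": 1,"tx": 0,"ty": 0,"tz": 0.001,"ax": 0,"ay": 0,"az": 0}
    - {"claw": 1,"tx": 0,"ty": 0,"tz": 0.001,"ax": 0,"ay": 0,"az": 0}
    - {"claw": 1,"tx": 0,"ty": 0,"tz": 0.001,"ax": 0,"ay": 0,"az": 0}
    - {"claw": 1,"tx": 0,"ty": 0,"tz": 0,"ax": 0,"ay": 0,"az": 0}
    - {"claw": 1,"tx": 0,"ty": 0,"tz": 0,"ax": 0,"ay": 0,"az": 0}
    - {"claw": 1,"tx": 0,"ty": 0,"tz": 0,"ax": 0,"ay": 0,"az": 0}
    - {"claw": 1,"tx": 0,"ty": 0,"tz": 0,"ax": 0,"ay": 0,"az": 0}

```text
clock: 22.78
tcp_pos: [0.4838, -0.241, 0.3186]
orientation: [0.351, -3.122, -0.0]
contact_force: [0.7, -0.7, -1.7]
grip_width: 0.0207
gripper_force: 44.3
```

>>> arm_command:
  plan:
    - {"claw": 1,"tx": 0,"ty": 0,"tz": 0.001,"ax": 0,"ay": 0,"az": 0}
    - {"claw": 1,"tx": -0.0001,"ty": -0.0002,"tz": 0.001,"ax": 0,"ay": 0,"az": 0}
    - {"claw": 1,"tx": 0,"ty": 0,"tz": 0.001,"ax": 0,"ay": 0,"az": 0}
    - {"claw": 1,"tx": -0.0001,"ty": -0.0002,"tz": 0.001,"ax": 0,"ay": 0,"az": 0}
    - {"claw": 1,"tx": 0,"ty": 0,"tz": 0,"ax": 0,"ay": 0,"az": 0}
    - {"claw": 1,"tx": 0,"ty": 0,"tz": 0,"ax": 0,"ay": 0,"az": 0}
    - {"claw": 1,"tx": 0,"ty": 0,"tz": 0,"ax": 0,"ay": 0,"az": 0}
    - {"claw": 1,"tx": 0,"ty": 0,"tz": 0,"ax": 0,"ay": 0,"az": 0}
    - {"claw": 1,"tx": 0,"ty": 0,"tz": 0,"ax": 0,"ay": 0,"az": 0}
    - {"claw": 1,"tx": 0,"ty": 0,"tz": 0,"ax": 0,"ay": 0,"az": 0}

```text
clock: 23.62
tcp_pos: [0.484, -0.2414, 0.3147]
orientation: [0.351, -3.122, -0.0]
contact_force: [1.0, -0.8, -3.0]
grip_width: 0.0207
gripper_force: 44.3
```

>>> arm_command:
  plan:
    - {"claw": 1,"tx": -0.0001,"ty": -0.0002,"tz": 0.001,"ax": 0,"ay": 0,"az": 0}
    - {"claw": 1,"tx": 0,"ty": -0.0001,"tz": 0.001,"ax": 0,"ay": 0,"az": 0}
    - {"claw": 1,"tx": -0.0001,"ty": -0.0002,"tz": 0.001,"ax": 0,"ay": 0,"az": 0}
    - {"claw": 1,"tx": 0,"ty": -0.0001,"tz": 0.001,"ax": 0,"ay": 0,"az": 0}
    - {"claw": 1,"tx": 0,"ty": 0,"tz": 0.001,"ax": 0,"ay": 0,"az": 0}
    - {"claw": 1,"tx": 0,"ty": 0,"tz": 0,"ax": 0,"ay": 0,"az": 0}
    - {"claw": 1,"tx": 0,"ty": 0,"tz": 0,"ax": 0,"ay": 0,"az": 0}
    - {"claw": 1,"tx": 0,"ty": 0,"tz": 0,"ax": 0,"ay": 0,"az": 0}
    - {"claw": 1,"tx": 0,"ty": 0,"tz": 0,"ax": 0,"ay": 0,"az": 0}
    - {"claw": 1,"tx": 0,"ty": 0,"tz": 0,"ax": 0,"ay": 0,"az": 0}

```text
clock: 24.45
tcp_pos: [0.4843, -0.2418, 0.3095]
orientation: [0.351, -3.121, -0.001]
contact_force: [-1.1, 1.4, -1.7]
grip_width: 0.0208
gripper_force: 44.5
```

>>> arm_command:
  plan:
    - {"claw": 1,"tx": -0.0001,"ty": -0.0002,"tz": 0.001,"ax": 0,"ay": 0,"az": 0}
    - {"claw": 1,"tx": 0,"ty": -0.0001,"tz": 0.001,"ax": 0,"ay": 0,"az": 0}
    - {"claw": 1,"tx": -0.0001,"ty": -0.0002,"tz": 0.001,"ax": 0,"ay": 0,"az": 0}
    - {"claw": 1,"tx": 0,"ty": -0.0001,"tz": 0.001,"ax": 0,"ay": 0,"az": 0}
    - {"claw": 1,"tx": -0.0001,"ty": -0.0001,"tz": 0.001,"ax": 0,"ay": 0,"az": 0}
    - {"claw": 1,"tx": 0,"ty": -0.0001,"tz": 0.001,"ax": 0,"ay": 0,"az": 0}
    - {"claw": 1,"tx": 0,"ty": 0,"tz": 0,"ax": 0,"ay": 0,"az": 0}
    - {"claw": 1,"tx": 0,"ty": 0,"tz": 0,"ax": 0,"ay": 0,"az": 0}
    - {"claw": 1,"tx": 0,"ty": 0,"tz": 0,"ax": 0,"ay": 0,"az": 0}
    - {"claw": 1,"tx": 0,"ty": 0,"tz": 0,"ax": 0,"ay": 0,"az": 0}

```text
clock: 25.28
tcp_pos: [0.4847, -0.2426, 0.3034]
orientation: [0.351, -3.121, -0.001]
contact_force: [-1.0, 3.3, -1.9]
grip_width: 0.0207
gripper_force: 45.3
```

>>> arm_command:
  plan:
    - {"claw": 1,"tx": -0.0001,"ty": -0.0001,"tz": 0.001,"ax": 0,"ay": 0,"az": 0}
    - {"claw": 1,"tx": 0,"ty": -0.0001,"tz": 0.001,"ax": 0,"ay": 0,"az": 0}
    - {"claw": 1,"tx": 0,"ty": -0.0001,"tz": 0.001,"ax": 0,"ay": 0,"az": 0}
    - {"claw": 1,"tx": 0,"ty": -0.0001,"tz": 0.001,"ax": 0,"ay": 0,"az": 0}
    - {"claw": 1,"tx": -0.0001,"ty": 0,"tz": 0.001,"ax": 0,"ay": 0,"az": 0}
    - {"claw": 1,"tx": 0,"ty": 0,"tz": 0.001,"ax": 0,"ay": 0,"az": 0}
    - {"claw": 1,"tx": 0,"ty": 0,"tz": 0.001,"ax": 0,"ay": 0,"az": 0}
    - {"claw": 1,"tx": 0,"ty": 0,"tz": 0,"ax": 0,"ay": 0,"az": 0}
    - {"claw": 1,"tx": 0,"ty": 0,"tz": 0,"ax": 0,"ay": 0,"az": 0}
    - {"claw": 1,"tx": 0,"ty": 0,"tz": 0,"ax": 0,"ay": 0,"az": 0}

```text
clock: 26.12
tcp_pos: [0.4849, -0.2424, 0.2964]
orientation: [0.351, -3.121, -0.003]
contact_force: [-2.0, 5.7, 2.3]
grip_width: 0.0207
gripper_force: 46.6
```

>>> arm_command:
  plan:
    - {"claw": 1,"tx": 0.0001,"ty": 0.0002,"tz": 0,"ax": 0,"ay": 0,"az": 0}
    - {"claw": 1,"tx": 0.0001,"ty": 0.0002,"tz": 0,"ax": 0,"ay": 0,"az": 0}
    - {"claw": 1,"tx": 0.0001,"ty": 0.0002,"tz": 0,"ax": 0,"ay": 0,"az": 0}
    - {"claw": 1,"tx": 0,"ty": 0,"tz": 0,"ax": 0,"ay": 0,"az": 0}
    - {"claw": 1,"tx": 0,"ty": 0,"tz": 0,"ax": 0,"ay": 0,"az": 0}
    - {"claw": 1,"tx": 0,"ty": 0,"tz": 0,"ax": 0,"ay": 0,"az": 0}
    - {"claw": 1,"tx": 0,"ty": 0,"tz": 0,"ax": 0,"ay": 0,"az": 0}
    - {"claw": 1,"tx": 0,"ty": 0,"tz": 0,"ax": 0,"ay": 0,"az": 0}
    - {"claw": 1,"tx": 0,"ty": 0,"tz": 0,"ax": 0,"ay": 0,"az": 0}
    - {"claw": 1,"tx": 0,"ty": 0,"tz": 0,"ax": 0,"ay": 0,"az": 0}

```text
clock: 26.95
tcp_pos: [0.4846, -0.2422, 0.2965]
orientation: [0.351, -3.121, -0.002]
contact_force: [-2.2, 4.8, 0.2]
grip_width: 0.0207
gripper_force: 46.2
```

```bash
python3 - <<'E'
from h import *
st()
E
```

```text
{'clock': np.float64(26.95), 'joints': array([ 0.0204,  0.4167,  0.4128,  1.995 , -0.2346,  0.7763,  2.3653]), 'tcp_pos': array([ 0.4846, -0.2422,  0.2965]), 'orientation': array([ 0.3511, -3.1212, -0.0015]), 'contact_force': array([-2.2075,  4.7763,  0.2096]), 'moment': array([1.3877, 0.6346, 0.0591]), 'gripper_force': np.float64(46.2128), 'grip_width': np.float64(0.0207)}
```

>>> arm_command:
  plan:
    - {"claw": 1,"tx": 0.0001,"ty": 0.0002,"tz": 0,"ax": 0,"ay": 0,"az": 0}
    - {"claw": 1,"tx": 0.0001,"ty": 0.0002,"tz": 0,"ax": 0,"ay": 0,"az": 0}
    - {"claw": 1,"tx": 0.0001,"ty": 0.0002,"tz": 0.001,"ax": 0,"ay": 0,"az": 0}
    - {"claw": 1,"tx": 0.0001,"ty": 0.0002,"tz": 0.001,"ax": 0,"ay": 0,"az": 0}
    - {"claw": 1,"tx": 0,"ty": 0,"tz": 0.001,"ax": 0,"ay": 0,"az": 0}
    - {"claw": 1,"tx": 0,"ty": 0,"tz": 0.001,"ax": 0,"ay": 0,"az": 0}
    - {"claw": 1,"tx": 0,"ty": 0,"tz": 0,"ax": 0,"ay": 0,"az": 0}
    - {"claw": 1,"tx": 0,"ty": 0,"tz": 0,"ax": 0,"ay": 0,"az": 0}
    - {"claw": 1,"tx": 0,"ty": 0,"tz": 0,"ax": 0,"ay": 0,"az": 0}
    - {"claw": 1,"tx": 0,"ty": 0,"tz": 0,"ax": 0,"ay": 0,"az": 0}

```text
clock: 27.78
tcp_pos: [0.4841, -0.2416, 0.2926]
orientation: [0.351, -3.122, -0.001]
contact_force: [-1.9, 5.8, 1.2]
grip_width: 0.0207
gripper_force: 46.1
```

>>> arm_command:
  plan:
    - {"claw": 1,"tx": 0.0001,"ty": 0.0002,"tz": 0,"ax": 0,"ay": 0,"az": 0}
    - {"claw": 1,"tx": 0.0001,"ty": 0.0002,"tz": 0,"ax": 0,"ay": 0,"az": 0}
    - {"claw": 1,"tx": 0.0001,"ty": 0.0002,"tz": 0,"ax": 0,"ay": 0,"az": 0}
    - {"claw": 1,"tx": 0.0001,"ty": 0.0002,"tz": 0,"ax": 0,"ay": 0,"az": 0}
    - {"claw": 1,"tx": 0.0001,"ty": 0.0002,"tz": 0,"ax": 0,"ay": 0,"az": 0}
    - {"claw": 1,"tx": 0,"ty": 0,"tz": 0,"ax": 0,"ay": 0,"az": 0}
    - {"claw": 1,"tx": 0,"ty": 0,"tz": 0,"ax": 0,"ay": 0,"az": 0}
    - {"claw": 1,"tx": 0,"ty": 0,"tz": 0,"ax": 0,"ay": 0,"az": 0}
    - {"claw": 1,"tx": 0,"ty": 0,"tz": 0,"ax": 0,"ay": 0,"az": 0}
    - {"claw": 1,"tx": 0,"ty": 0,"tz": 0,"ax": 0,"ay": 0,"az": 0}

```text
clock: 28.62
tcp_pos: [0.4835, -0.2411, 0.2927]
orientation: [-0.351, 3.122, -0.0]
contact_force: [-0.3, 3.2, -2.3]
grip_width: 0.0208
gripper_force: 45.2
```

```bash
python3 - <<'E'
from h import *
st()
E
```

```text
{'clock': np.float64(28.6167), 'joints': array([ 0.0205,  0.42  ,  0.4109,  2.0013, -0.237 ,  0.7655,  2.3661]), 'tcp_pos': array([ 0.4835, -0.2411,  0.2927]), 'orientation': array([-0.3508,  3.1217, -0.0005]), 'contact_force': array([-0.2869,  3.1796, -2.3386]), 'moment': array([0.7859, 0.0997, 0.0139]), 'gripper_force': np.float64(45.1804), 'grip_width': np.float64(0.0208)}
```

>>> arm_command:
  plan:
    - {"claw": 1,"tx": 0,"ty": 0.0002,"tz": 0,"ax": 0,"ay": 0,"az": 0}
    - {"claw": 1,"tx": 0,"ty": 0.0002,"tz": 0,"ax": 0,"ay": 0,"az": 0}
    - {"claw": 1,"tx": 0,"ty": 0.0002,"tz": 0,"ax": 0,"ay": 0,"az": 0}
    - {"claw": 1,"tx": 0,"ty": 0.0002,"tz": 0.001,"ax": 0,"ay": 0,"az": 0}
    - {"claw": 1,"tx": 0,"ty": 0,"tz": 0.001,"ax": 0,"ay": 0,"az": 0}
    - {"claw": 1,"tx": 0,"ty": 0,"tz": 0.001,"ax": 0,"ay": 0,"az": 0}
    - {"claw": 1,"tx": 0,"ty": 0,"tz": 0.001,"ax": 0,"ay": 0,"az": 0}
    - {"claw": 1,"tx": 0,"ty": 0,"tz": 0,"ax": 0,"ay": 0,"az": 0}
    - {"claw": 1,"tx": 0,"ty": 0,"tz": 0,"ax": 0,"ay": 0,"az": 0}
    - {"claw": 1,"tx": 0,"ty": 0,"tz": 0,"ax": 0,"ay": 0,"az": 0}

```text
clock: 29.45
tcp_pos: [0.4832, -0.2403, 0.2886]
orientation: [0.351, -3.122, 0.0]
contact_force: [0.6, 1.0, -2.3]
grip_width: 0.0211
gripper_force: 44.7
```

>>> arm_command:
  plan:
    - {"claw": 1,"tx": 0,"ty": 0,"tz": 0.001,"ax": 0,"ay": 0,"az": 0}
    - {"claw": 1,"tx": 0,"ty": 0,"tz": 0.001,"ax": 0,"ay": 0,"az": 0}
    - {"claw": 1,"tx": 0,"ty": 0,"tz": 0.001,"ax": 0,"ay": 0,"az": 0}
    - {"claw": 1,"tx": 0,"ty": 0,"tz": 0.001,"ax": 0,"ay": 0,"az": 0}
    - {"claw": 1,"tx": 0,"ty": 0,"tz": 0.001,"ax": 0,"ay": 0,"az": 0}
    - {"claw": 1,"tx": 0,"ty": 0,"tz": 0.001,"ax": 0,"ay": 0,"az": 0}
    - {"claw": 1,"tx": 0,"ty": 0,"tz": 0,"ax": 0,"ay": 0,"az": 0}
    - {"claw": 1,"tx": 0,"ty": 0,"tz": 0,"ax": 0,"ay": 0,"az": 0}
    - {"claw": 1,"tx": 0,"ty": 0,"tz": 0,"ax": 0,"ay": 0,"az": 0}
    - {"claw": 1,"tx": 0,"ty": 0,"tz": 0,"ax": 0,"ay": 0,"az": 0}

```text
clock: 30.28
tcp_pos: [0.4831, -0.2399, 0.2824]
orientation: [0.351, -3.121, -0.001]
contact_force: [-0.1, 3.6, -2.8]
grip_width: 0.0209
gripper_force: 44.8
```

Still pushed +y; give way again by 0.8 mm, then go down.

>>> arm_command:
  plan:
    - {"claw": 1,"tx": 0.0001,"ty": 0.0002,"tz": 0,"ax": 0,"ay": 0,"az": 0}
    - {"claw": 1,"tx": 0,"ty": 0.0002,"tz": 0,"ax": 0,"ay": 0,"az": 0}
    - {"claw": 1,"tx": 0.0001,"ty": 0.0002,"tz": 0,"ax": 0,"ay": 0,"az": 0}
    - {"claw": 1,"tx": 0,"ty": 0.0002,"tz": 0.001,"ax": 0,"ay": 0,"az": 0}
    - {"claw": 1,"tx": 0,"ty": 0,"tz": 0.001,"ax": 0,"ay": 0,"az": 0}
    - {"claw": 1,"tx": 0,"ty": 0,"tz": 0.001,"ax": 0,"ay": 0,"az": 0}
    - {"claw": 1,"tx": 0,"ty": 0,"tz": 0,"ax": 0,"ay": 0,"az": 0}
    - {"claw": 1,"tx": 0,"ty": 0,"tz": 0,"ax": 0,"ay": 0,"az": 0}
    - {"claw": 1,"tx": 0,"ty": 0,"tz": 0,"ax": 0,"ay": 0,"az": 0}
    - {"claw": 1,"tx": 0,"ty": 0,"tz": 0,"ax": 0,"ay": 0,"az": 0}

```text
clock: 31.12
tcp_pos: [0.4829, -0.2394, 0.2796]
orientation: [0.351, -3.122, -0.0]
contact_force: [-0.9, 3.1, -0.8]
grip_width: 0.0206
gripper_force: 45.1
```

>>> arm_command:
  plan:
    - {"claw": 1,"tx": 0.0001,"ty": 0.0002,"tz": 0,"ax": 0,"ay": 0,"az": 0}
    - {"claw": 1,"tx": 0.0001,"ty": 0.0002,"tz": 0,"ax": 0,"ay": 0,"az": 0}
    - {"claw": 1,"tx": 0.0001,"ty": 0.0002,"tz": 0,"ax": 0,"ay": 0,"az": 0}
    - {"claw": 1,"tx": 0.0001,"ty": 0.0002,"tz": 0.001,"ax": 0,"ay": 0,"az": 0}
    - {"claw": 1,"tx": 0,"ty": 0,"tz": 0.001,"ax": 0,"ay": 0,"az": 0}
    - {"claw": 1,"tx": 0,"ty": 0,"tz": 0.001,"ax": 0,"ay": 0,"az": 0}
    - {"claw": 1,"tx": 0,"ty": 0,"tz": 0.001,"ax": 0,"ay": 0,"az": 0}
    - {"claw": 1,"tx": 0,"ty": 0,"tz": 0,"ax": 0,"ay": 0,"az": 0}
    - {"claw": 1,"tx": 0,"ty": 0,"tz": 0,"ax": 0,"ay": 0,"az": 0}
    - {"claw": 1,"tx": 0,"ty": 0,"tz": 0,"ax": 0,"ay": 0,"az": 0}

```text
clock: 31.95
tcp_pos: [0.4824, -0.2388, 0.2756]
orientation: [-0.351, 3.122, -0.0]
contact_force: [0.3, 2.2, -2.9]
grip_width: 0.0211
gripper_force: 44.8
```

>>> arm_command:
  plan:
    - {"claw": 1,"tx": 0.0001,"ty": 0.0002,"tz": 0,"ax": 0,"ay": 0,"az": 0}
    - {"claw": 1,"tx": 0,"ty": 0.0002,"tz": 0,"ax": 0,"ay": 0,"az": 0}
    - {"claw": 1,"tx": 0,"ty": 0,"tz": 0.001,"ax": 0,"ay": 0,"az": 0}
    - {"claw": 1,"tx": 0,"ty": 0,"tz": 0.001,"ax": 0,"ay": 0,"az": 0}
    - {"claw": 1,"tx": 0,"ty": 0,"tz": 0.001,"ax": 0,"ay": 0,"az": 0}
    - {"claw": 1,"tx": 0,"ty": 0,"tz": 0.001,"ax": 0,"ay": 0,"az": 0}
    - {"claw": 1,"tx": 0,"ty": 0,"tz": 0.001,"ax": 0,"ay": 0,"az": 0}
    - {"claw": 1,"tx": 0,"ty": 0,"tz": 0,"ax": 0,"ay": 0,"az": 0}
    - {"claw": 1,"tx": 0,"ty": 0,"tz": 0,"ax": 0,"ay": 0,"az": 0}
    - {"claw": 1,"tx": 0,"ty": 0,"tz": 0,"ax": 0,"ay": 0,"az": 0}

```text
clock: 32.78
tcp_pos: [0.4821, -0.2383, 0.2705]
orientation: [0.351, -3.122, -0.0]
contact_force: [-0.4, 0.4, -3.2]
grip_width: 0.0208
gripper_force: 44.5
```

>>> arm_command:
  plan:
    - {"claw": 1,"tx": 0,"ty": 0,"tz": 0.001,"ax": 0,"ay": 0,"az": 0}
    - {"claw": 1,"tx": 0,"ty": 0,"tz": 0.001,"ax": 0,"ay": 0,"az": 0}
    - {"claw": 1,"tx": 0,"ty": 0,"tz": 0.0007,"ax": 0,"ay": 0,"az": 0}
    - {"claw": 1,"tx": 0,"ty": 0,"tz": 0.0005,"ax": 0,"ay": 0,"az": 0}
    - {"claw": 1,"tx": 0,"ty": 0,"tz": 0,"ax": 0,"ay": 0,"az": 0}
    - {"claw": 1,"tx": 0,"ty": 0,"tz": 0,"ax": 0,"ay": 0,"az": 0}
    - {"claw": 1,"tx": 0,"ty": 0,"tz": 0,"ax": 0,"ay": 0,"az": 0}
    - {"claw": 1,"tx": 0,"ty": 0,"tz": 0,"ax": 0,"ay": 0,"az": 0}
    - {"claw": 1,"tx": 0,"ty": 0,"tz": 0,"ax": 0,"ay": 0,"az": 0}
    - {"claw": 1,"tx": 0,"ty": 0,"tz": 0,"ax": 0,"ay": 0,"az": 0}

```text
clock: 33.62
tcp_pos: [0.4821, -0.2383, 0.2676]
orientation: [0.351, -3.122, -0.001]
contact_force: [-2.6, 2.9, 4.7]
grip_width: 0.0205
gripper_force: 45.3
```

>>> arm_command:
  plan:
    - {"claw": 1,"tx": 0.0002,"ty": 0.0002,"tz": 0,"ax": 0,"ay": 0,"az": 0}
    - {"claw": 1,"tx": 0,"ty": 0,"tz": 0.0004,"ax": 0,"ay": 0,"az": 0}
    - {"claw": 1,"tx": 0,"ty": 0,"tz": 0,"ax": 0,"ay": 0,"az": 0}
    - {"claw": 1,"tx": 0,"ty": 0,"tz": 0,"ax": 0,"ay": 0,"az": 0}
    - {"claw": 1,"tx": 0,"ty": 0,"tz": 0,"ax": 0,"ay": 0,"az": 0}
    - {"claw": 1,"tx": 0,"ty": 0,"tz": 0,"ax": 0,"ay": 0,"az": 0}
    - {"claw": 1,"tx": 0,"ty": 0,"tz": 0,"ax": 0,"ay": 0,"az": 0}
    - {"claw": 1,"tx": 0,"ty": 0,"tz": 0,"ax": 0,"ay": 0,"az": 0}
    - {"claw": 1,"tx": 0,"ty": 0,"tz": 0,"ax": 0,"ay": 0,"az": 0}
    - {"claw": 1,"tx": 0,"ty": 0,"tz": 0,"ax": 0,"ay": 0,"az": 0}

```text
clock: 34.45
tcp_pos: [0.482, -0.2383, 0.2676]
orientation: [-0.351, 3.121, 0.0]
contact_force: [-2.6, 2.9, 8.7]
grip_width: 0.0204
gripper_force: 45.8
```

>>> arm_command:
  plan:
    - {"claw": 1,"tx": 0,"ty": 0,"tz": -0.0006,"ax": 0,"ay": 0,"az": 0}
    - {"claw": 0.7,"tx": 0,"ty": 0,"tz": 0,"ax": 0,"ay": 0,"az": 0}
    - {"claw": 0.6,"tx": 0,"ty": 0,"tz": 0,"ax": 0,"ay": 0,"az": 0}
    - {"claw": 0.55,"tx": 0,"ty": 0,"tz": 0,"ax": 0,"ay": 0,"az": 0}
    - {"claw": 0.55,"tx": 0,"ty": 0,"tz": 0,"ax": 0,"ay": 0,"az": 0}
    - {"claw": 0.55,"tx": 0,"ty": 0,"tz": -0.01,"ax": 0,"ay": 0,"az": 0}
    - {"claw": 0.55,"tx": 0,"ty": 0,"tz": -0.02,"ax": 0,"ay": 0,"az": 0}
    - {"claw": 0.55,"tx": 0,"ty": 0,"tz": -0.03,"ax": 0,"ay": 0,"az": 0}
    - {"claw": 0.5,"tx": 0,"ty": 0,"tz": -0.03,"ax": 0,"ay": 0,"az": 0}
    - {"claw": 0.4,"tx": 0,"ty": 0,"tz": -0.03,"ax": 0,"ay": 0,"az": 0}

```text
clock: 35.28
tcp_pos: [0.4816, -0.2385, 0.3896]
orientation: [0.35, -3.122, 0.001]
contact_force: [0.8, -0.2, 0.5]
grip_width: 0.0509
gripper_force: 0.0
```

```bash
python3 - <<'E'
from h import *
st(); im,t=snap('wrist','w9.png')
find('pin1_grip','wrist',t)
_,s=snap('side','s9.png'); find('pin1_grip','side',s)
_,tt=snap('top','t9.png'); find('pin1_grip','top',tt)
a=cv2.imread('pics/s9.png')[95:185,240:340]
c=cv2.resize(a,None,fx=4,fy=4,interpolation=cv2.INTER_CUBIC)
w=cv2.imread('pics/w9.png')[60:300,150:350]; w=cv2.resize(w,None,fx=2,fy=2)
out=np.zeros((480,800,3),np.uint8); out[:360,:400]=c; out[:480,400:]=w; cv2.imwrite('pics/c9.png',out)
E
```

```text
{'clock': np.float64(35.2833), 'joints': array([-0.0393,  0.282 ,  0.464 ,  1.9262, -0.1514,  0.9672,  2.2891]), 'tcp_pos': array([ 0.4816, -0.2385,  0.3896]), 'orientation': array([ 0.3498, -3.1219,  0.0006]), 'contact_force': array([ 0.777 , -0.1655,  0.4682]), 'moment': array([ 0.0437, -0.0569,  0.0282]), 'gripper_force': np.float64(0.0), 'grip_width': np.float64(0.0509)}
wrist pin1_grip 0.55 [ 0.5841 -0.1575  0.1061]
side pin1_grip 0.41 [ 0.5863 -0.1545  0.1019]
top pin1_grip 0.75 [ 0.3903  0.0158 -0.0002]
top pin1_grip 0.48 [ 0.5816 -0.1544  0.1025]
top pin1_grip 0.45 [ 0.3992  0.3881 -0.0002]
```

View pics/c9.png

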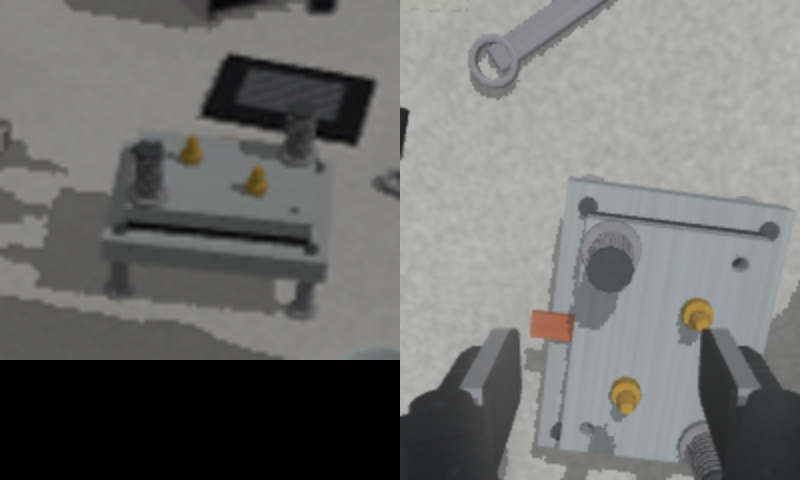

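Both pins stand upright with their collars flat on the plate, and the top plate, frame and base now run parallel, at about (610,255) and (700,450) in the right pane. The gripper is clear, so I'm handing in.

```bash
python3 -c "
from bench import r; print(r.hand_in())"
```

```text
the job is handed in; nothing more can be done
None
```

Both pins are fully home and upright, the plates are drawn into line, the pins are released, and the job was handed in at about 35 s; the highest force I read during insertion was about 11 N, pressing the second collar onto the plate.

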